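Find the flywheel's heavy side

TASK

On the balancing rig, slide the carriage by its black handle up against the red end stops and keep it pressed there until the sprung index plunger has dropped in and locks it. Then turn the flywheel by its rim to feel which side is heavy (it stays wherever you leave it), and finish while still holding the wheel, at rest with its heavy side straight down, so that I can read the scale. Do not disturb the other things lying on the bench.

Things in the scene. Friction and masses are not known exactly. Their poses are not given: they have to be found in the camera images.
- rig: Flywheel balancing rig, fixed to the bench: aluminium base plate 220 x 490 x 14 mm with two guide rods, gear motor at its +y end. Origin: underside of the plate, on the bench, below the shaft line. Its y axis runs along shaft and rods from handle to motor, z up; its +x side carries the plunger.
- carriage (a joint): Aluminium carriage on the guide rods (plate 170 x 265 mm, top 61 mm above the bench). Metres along the rig's +y: starts at 0 to 0.022; 0.040 is home at the red end stops. Slides with 2.5 N; over the last 10 mm a sprung drive dog pushes back with 3 to 11 N, so it must be held there until the plunger locks it. Locked, it rests 2 to 3 mm short of the stops.
- plunger (a joint): Vertical sprung index plunger in the blue bracket, 10 mm ball-nosed pin with a black knob. 0: up, riding on the carriage plate; 0.010: fully down in the plate's slot. It drops by itself, slowly (1 to 2 s), once the carriage is home, and stays.
- plunger_knob (a point): Centre of the top of the plunger's black knob (24 mm across), 129 mm above the bench when up, 119 mm when down.
- handle_top (a point): Centre of the top of the black upright handle on the carriage, a round post 24 mm in diameter, 60 mm tall, its top 121 mm above the bench; free on all sides. It is 145 mm from the flywheel's centre, on the -y side.
- flywheel_center (a point): Centre of the flywheel on the shaft axis, 140 mm above the bench; moves with the carriage, does not turn with the wheel. The wheel is a flat disc 140 mm in diameter, 22 mm thick, shaft along the rig's y; hub 42 mm across, 44 mm long. Pillow blocks begin 52 mm to either side and rise 24 mm above the axis.
- flywheel (a joint): Angle of the flywheel about the rig's +y, rad, endless; positive carries the rim's top towards the rig's +x; starts within 0.35 of 0. Greased bearings drag with 0.42 N m, so it stays where it is left. While turning, a hand feels drag and the heavy side's pull; if it stops and keeps hold, the drag dies away in some 0.2 s and the pull is left, give or take 2 N or so.
- zero_mark (a point): Red zero mark on the rim, 70 mm from the axis, on top at angle 0. It does not show the heavy side: that is hidden in the disc, anywhere round it, and never reported ('heavy' in the rules; its z axis points up when the heavy side is straight down). It pulls with 0.29 to 0.40 N m when level with the axis (5 to 7 N at 60 mm radius), not at all straight up or down.
- caliper: Digital caliper, 235 mm long, lying flat beside the rig. Origin: underside, middle of its beam. Leave alone.
- tape_measure: Yellow tape measure, 75 x 36 x 62 mm. Origin: centre of underside. Leave alone.
- phone: Phone in a green case, 152 x 78 x 11 mm. Origin: centre of underside. Leave alone.
- hex_key: T-handle hex key with red grip, 110 x 85 x 19 mm. Origin: underside, middle of the grip. Leave alone.
- screw_tray: Blue tray of balance screws, 120 x 90 x 32 mm. Origin: centre of underside. Leave alone.
- panel: Plywood sample panel, 190 x 130 x 16 mm. Origin: centre of underside. Leave alone.

How it is judged:
By the outcome, as a careful person would: the job done as asked, in the order asked, and still so for the second after the job is handed in, while the arm keeps its last pose, push and grip.
It also fails if it takes over 72 s, if anything falls off the work surface, if the arm or the gripper's body presses on something with over 40 N, if the wrist force passes 120 N, or if a joint passes its speed limit or range.

ROBOT

A 7-joint arm with a two-finger parallel gripper is mounted at the origin on the work surface. World frame = base frame: x ahead of the robot, y to its left, z up, the work surface at z = 0. Lengths are in m, angles in degrees, forces in N, time in s.
With the tool pointing down it reaches from about 0.35 to 0.9 m from the base axis. Payload 8.1 kg.
Tool frame: the origin (TCP) lies midway between the tips of the shut fingers; the grasp point (between the pads) lies 19 mm behind it; z points along the fingers, y is the line along which they close (so a half turn about z gives the same grasp; the last joint's range is limited). The gripper opens to 85 mm and grips with 20 to 120 N. Pads are 22 mm wide; open, the fingers measure 114 mm over their backs; the gripper's body (76 mm by 85 mm) begins 54 mm behind the grasp point. The pads swing forward as they close: fully open they stand 13 mm farther back than shut.
Start: joints at [-71.368, 24.895, 1.432, 90.138, -0.665, 64.973, -4.303], TCP at [0.259, 0.569, 0.231] pointing down, gripper open.
Joint ranges: [-149.89, 149.89], [-25.12, 119.58], [-72.63, 75.52], [4.76, 147.25], [-75.54, 255.54], [6.69, 114.76], [-157.13, 157.13]. Speed limits (degrees/s): [127.2, 127.2, 172.46, 172.46, 180, 180, 180].

INTERFACE

Orientations are given as a 3x3 rotation matrix whose columns are the frame's x, y, z axes.
In Python, from workcell import robot gives the robot as it stands.
- The arm moves only by the tool step_arm, never from a script. Its argument "targets" is a list of rows, each a list of 7 numbers: the shift along the tool's x, y, z each as a share of 100 mm, from -1 to 1, then the turn, a rotation vector about the tool's x, y, z each as a share of pi/4 rad, from -1 to 1, then the opening, from 0 (shut) to 1 (fully open). A call has 1 to 20 rows; each row shifts and turns the commanded pose from where the row before left it, along the tool's axes as they then stand; what a row does not reach is not made up. A row lasts 1/12 s, in which the tool goes at most 41.7 mm and 7.16 degrees, less where a joint would pass 70% of its speed; a pose out of reach is approached as far as the arm can. A call with a number of a shift or a turn outside -1 to 1 is refused whole. A call with a gripper value outside its range is refused whole. The fingers move at their own pace and stop on an object; "force" is the grip in N (left out, the last holds). Time passes only in rows, so rows that do not move let the fingers close. It gives the time, the measured TCP pose, the force, the opening and the grip force at its end, in the units of the state.
- robot.get_state(): the state, without advancing time (a new reading comes with each control period).
- robot.read_camera(name): name is "side" or "top" or "wrist"; returns (picture, depth): 420x560x3 uint8, red, green, blue; 420x560 float32, m along the optical axis (not along the pixel's ray), 0 where there is no reading.
- robot.get_calibration(name): a dict with "camera_matrix" (3x3 intrinsics, pixels), "view" (4x4, takes a point from world to camera coordinates); the wrist camera has in their place "hand_eye" (4x4, takes a point from camera to tool coordinates, whose origin is the TCP and whose axes are the flange's). Camera axes: x right, y down, z forward; pixel columns grow to the right and rows downward; lengths in m; the calibration is good to about 2 mm. A picture is of the moment at which its call begins: read the wrist's pose just before it. get_calibration takes no time and is no camera call.
- robot.hand_in(): hands the job in; it is judged then, once.
Trained networks look in the newest picture that a camera, given by its name, has taken for a name from the list of things; names that differ only in an ending like _2 or _b are one class to them, and where a whole thing is asked for, a point or a joint stands for the part that bears it (a point fixed in the world has none). Each returns a list of dicts, best first, with "conf" (0 to 1); they miss things now and then, are a little off and sometimes report something else, mostly with a low value. They report only what shows in the picture. A call takes as long as a camera call.
- robot.cut_out(camera, thing): "mask" (420x560 bool, what is visible of it) and "box" ([left, top, right, bottom] in pixels, round what is visible of it).
The state is a dict: "time_s": time; "qpos": joint angles; "dq": joint speeds; "effort": joint torques, N m; "position": TCP position; "eef_rot": TCP orientation; "ft_force": force on the tool from outside, world axes, zero at the start; "wrist_torque": the same for the moment, N m; "finger_gap": opening from 0.0 (shut) to 1.0 (fully open); "grasp_force": force on a finger pad.
Only numpy, scipy, OpenCV 4.12 (cv2) and the standard library are available. Lean on these libraries where they do the work, as an engineer would, in place of code of your own. Each camera call takes 0.05 s, during which the arm holds its last target. There are 200 camera calls.

## Working session

There is one attempt and no reset: what is moved stays moved. The work goes in short steps, Python scripts to look and compute and a tool call to move; the robot and the scene stay as the last step left them, time stands still between calls to the robot, and variables do not carry over. Pictures are saved under pics/ and viewed, at most 10 in all, crops included, and the job is handed in when it is done.

Besides the shell and the picture viewer there is one more tool, called after "Call:" as name(argument=value, ...), one argument or row to a line, values as JSON. step_arm: Moves the arm, as the interface text tells. Its arguments: {"type":"object","properties":{"targets":{"type":"array"},"force":{"type":"number"}},"required":["targets"]}

```bash
mkdir -p pics; cat > h.py <<'E'
import numpy as np, cv2
from workcell import robot
def cam(n):
    s=robot.get_state(); im,d=robot.read_camera(n); c=robot.get_calibration(n)
    K=np.array(c["camera_matrix"])
    if "view" in c: T=np.linalg.inv(np.array(c["view"]))
    else:
        W=np.eye(4);W[:3,:3]=np.array(s["eef_rot"]);W[:3,3]=s["position"];T=W@np.array(c["hand_eye"])
    return im,d,K,T
def cloud(d,K,T):
    v,u=np.mgrid[:d.shape[0],:d.shape[1]]
    P=np.stack([(u-K[0,2])/K[0,0]*d,(v-K[1,2])/K[1,1]*d,d],-1)
    return P@T[:3,:3].T+T[:3,3]
def proj(p,K,T):
    q=np.linalg.inv(T)@np.append(p,1);return (K@q[:3]/q[2])[:2]
def save(n,im): cv2.imwrite("pics/"+n,im[...,::-1])
E
python3 - <<'E'
from h import *
s=robot.get_state();print(s["time_s"],s["position"],s["ft_force"]);print(np.round(s["eef_rot"],3))
for n in("top","side"):
    im,d,K,T=cam(n);save(n+"0.png",im);P=cloud(d,K,T);print(n,T[:3,3])
    for t in("rig","carriage","plunger_knob","handle_top","flywheel","zero_mark","caliper","tape_measure","phone","hex_key","screw_tray","panel"):
        for r in robot.cut_out(n,t)[:1]:
            m=r["mask"]&(d>0);print(t,round(r["conf"],2),np.round(r["box"]),np.round(np.median(P[m],0),3),np.round(np.percentile(P[m],2,0),3),np.round(np.percentile(P[m],98,0),3))
E
```

```text
0.0 [0.25913008 0.56818541 0.23050699] [ 0.35613193 -0.13509677 -0.00283985]
[[-0.91   0.415 -0.001]
 [ 0.415  0.91  -0.002]
 [-0.    -0.002 -1.   ]]
top [0.2946573  0.00695623 1.34318275]
rig 0.72 [177. 178. 375. 281.] [0.547 0.004 0.059] [ 0.44  -0.233  0.009] [0.685 0.227 0.199]
carriage 0.57 [251. 180. 364. 254.] [ 0.568 -0.084  0.062] [ 0.49  -0.214  0.046] [0.675 0.049 0.207]
plunger_knob 0.55 [ 96. 210. 150. 266.] [0.527 0.432 0.011] [0.457 0.378 0.004] [0.598 0.486 0.017]
handle_top 0.58 [254. 179. 363. 254.] [ 0.568 -0.084  0.062] [ 0.492 -0.213  0.051] [0.674 0.049 0.207]
flywheel 0.57 [252. 182. 330. 240.] [ 0.566 -0.048  0.166] [ 0.512 -0.097  0.103] [0.634 0.064 0.212]
zero_mark 0.68 [247. 185. 321. 240.] [ 0.566 -0.048  0.166] [ 0.513 -0.092  0.062] [0.633 0.064 0.212]
caliper 0.72 [220. 267. 303. 310.] [0.39  0.021 0.01 ] [ 0.347 -0.055  0.003] [0.434 0.145 0.016]
tape_measure 0.56 [206. 170. 233. 190.] [0.687 0.163 0.057] [0.672 0.129 0.002] [0.715 0.204 0.066]
phone 0.97 [ 96. 208. 148. 266.] [0.527 0.432 0.011] [0.457 0.378 0.004] [0.597 0.486 0.017]
hex_key 0.64 [3
[... 643 characters left out ...]
mark 0.63 [260. 189. 318. 236.] [ 0.56  -0.065  0.151] [ 0.509 -0.094  0.072] [0.639 0.06  0.209]
caliper 0.63 [194. 246. 260. 271.] [0.385 0.019 0.008] [ 0.341 -0.054 -0.002] [0.438 0.157 0.015]
tape_measure 0.6 [260. 188. 284. 200.] [0.685 0.156 0.057] [0.668 0.124 0.029] [0.713 0.197 0.065]
phone 0.79 [171. 185. 211. 204.] [0.52  0.429 0.01 ] [ 0.453  0.378 -0.003] [0.593 0.494 0.015]
hex_key 0.53 [286. 281. 314. 299.] [ 0.432 -0.213  0.016] [ 0.392 -0.25   0.006] [ 0.47  -0.203  0.02 ]
screw_tray 0.74 [311. 203. 329. 226.] [ 0.771 -0.022  0.017] [ 0.712 -0.058 -0.   ] [0.788 0.041 0.032]
panel 0.64 [346. 281. 420. 352.] [ 0.53  -0.441  0.015] [ 0.447 -0.502  0.004] [ 0.633 -0.373  0.019]
```

```bash
python3 - <<'E'
import cv2
a=cv2.imread("pics/top0.png")[140:320,160:400];b=cv2.imread("pics/side0.png")[160:310,180:380]
cv2.imwrite("pics/top0c.png",cv2.resize(a,None,fx=3.3,fy=3.3,interpolation=2))
cv2.imwrite("pics/side0c.png",cv2.resize(b,None,fx=4,fy=4,interpolation=2))
E
```

```text
(no output)
```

View pics/top0c.png

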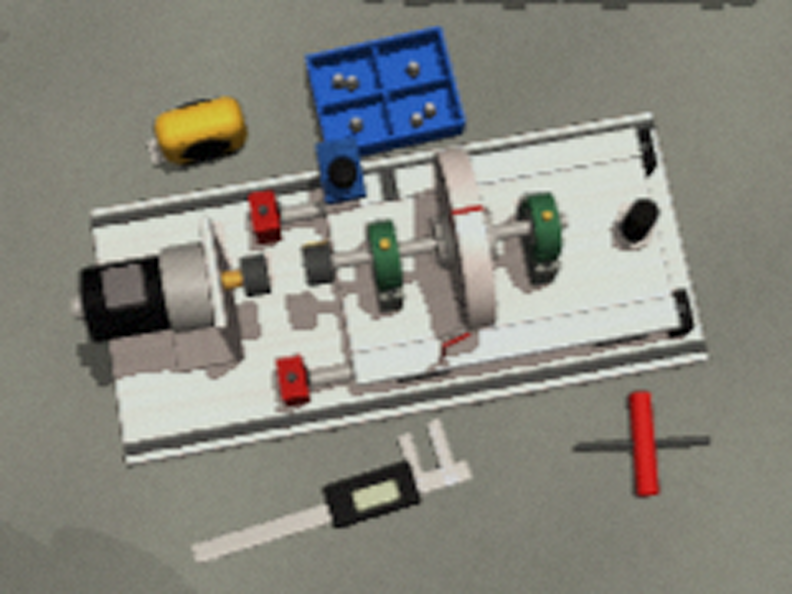

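View pics/side0c.png

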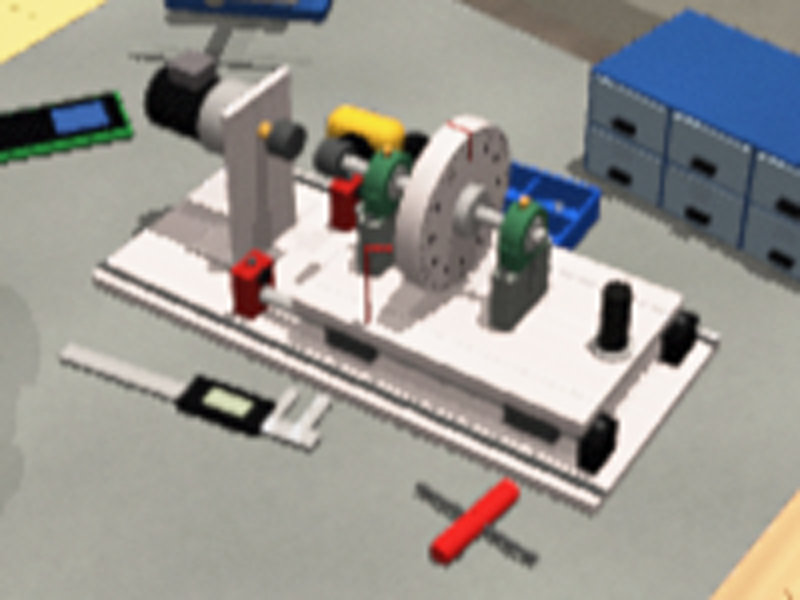

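```bash
python3 - <<'E'
from h import *
for n in("top","side"):
    im,d,K,T=cam(n);P=cloud(d,K,T)
    r=robot.cut_out(n,"rig")[0];m=r["mask"]&(d>0)&(P[...,2]>0.004)
    m=cv2.morphologyEx(m.astype(np.uint8),cv2.MORPH_OPEN,np.ones((3,3)))>0
    print(n,cv2.minAreaRect((P[m][:,:2]*1000).astype(np.float32)))
    dark=im.max(-1)<70
    z=P[...,2]
    box=(abs(P[...,0]-.58)<.08)&(abs(P[...,1]+.2)<.06)
    h=dark&box&(z>.07)&(z<.14)
    print("handle",h.sum(),np.round(np.median(P[h],0),4)); t=h&(z>.112);print("top",t.sum(),np.round(P[t].mean(0),4), np.round(np.percentile(z[h],95),3))
    k=dark&(abs(P[...,0]-.65)<.05)&(abs(P[...,1]-.04)<.06)&(z>.11)
    if k.any():print("knob",k.sum(),np.round(P[k].mean(0),4))
    red=(im[...,0]>110)&(im[...,1]<90)&(im[...,2]<90)&(z>.1);print("red",np.round(P[red].mean(0),4),red.sum())
    w=(im.min(-1)>60)&(abs(P[...,0]-.57)<.1)&(abs(P[...,1]+.045)<.045)&(z>.172)
    Q=P[w];line=cv2.fitLine(Q[:,:2].astype(np.float32),cv2.DIST_HUBER,0,.01,.01).ravel();print("wheel",w.sum(),line,np.degrees(np.arctan2(line[1],line[0])))
    zs=Q[:,2];c=Q[:,:2]-line[2:];s=c@line[:2];A=np.c_[2*s,2*zs,np.ones(len(s))]
    print("s range",s.min(),s.max(),"zmax",zs.max())
    # known circle: axis z .14; r .07
    print("center s est", np.round((s.min()+s.max())/2,4), line[2:]+line[:2]*(s.min()+s.max())/2)
E
```

```text
top ((566.5439453125, 6.514190673828125), (221.1437530517578, 511.9843444824219), 10.749673843383789)
handle 95 [ 0.5992 -0.1945  0.1176]
top 58 [ 0.603  -0.1954  0.1201] 0.123
knob 69 [0.6333 0.0407 0.1262]
red [0.5182 0.0499 0.3904] 31
wheel 448 [ 0.9818378   0.18972228  0.57088745 -0.05460857] 10.936578
s range -0.05650009454510316 0.06820339500151916 zmax 0.21420261720987388
center s est 0.0059 [ 0.57663282 -0.05349838]
side ((592.8121948242188, 3.154266357421875), (279.5497741699219, 493.1888732910156), 10.819893836975098)
handle 104 [ 0.5968 -0.202   0.1025]
top 36 [ 0.6003 -0.199   0.1188] 0.121
knob 28 [0.6302 0.0396 0.1251]
red [0.5678 0.8569 0.2203] 2699
wheel 316 [ 0.9973502   0.07274996  0.5573789  -0.06423096] 4.171951
s range -0.04346136609224562 0.0752534539824832 zmax 0.21183694323753288
center s est 0.0159 [ 0.57323281 -0.06307453]
```

Call:
step_arm(
  targets=[
    [0,0,-0.04,0,0,0.158,1],
    [0,0,-0.04,0,0,0.158,1],
    [0,0,-0.04,0,0,0.158,1],
    [0,0,-0.04,0,0,0.158,1],
    [0,0,-0.04,0,0,0.158,1],
    [0,0,-0.04,0,0,0.158,1],
    [0,0,-0.04,0,0,0.158,1],
    [0,0,-0.04,0,0,0.158,1],
    [0,0,-0.04,0,0,0.158,1],
    [0,0,-0.04,0,0,0.158,1],
    [0,0,-0.04,0,0,0.158,1],
    [0,0,-0.04,0,0,0.158,1],
    [0,0,-0.04,0,0,0.158,1],
    [0,0,-0.04,0,0,0.158,1],
    [0,0,-0.04,0,0,0.158,1],
    [0,0,-0.04,0,0,0.158,1],
    [0,0,-0.04,0,0,0.158,1],
    [0,0,-0.04,0,0,0.158,1],
    [0,0,-0.04,0,0,0.158,1],
    [0,0,-0.04,0,0,0.158,1],
  ],
)

```text
time_s: 3.17
position: [0.2592, 0.5687, 0.3116]
eef_rot: [[0.975, 0.224, -0.0], [0.224, -0.975, 0.0], [-0.0, -0.0, -1.0]]
ft_force: [0.8, 0.9, 0.2]
finger_gap: 1.002
grasp_force: 0.0
```

Call:
step_arm(
  targets=[
    [0.09,0.39,0,0,0,0.028,1],
    [0.09,0.39,0,0,0,0.028,1],
    [0.09,0.39,0,0,0,0,1],
    [0.09,0.39,0,0,0,0,1],
    [0.09,0.39,0,0,0,0,1],
    [0.09,0.39,0,0,0,0,1],
    [0.09,0.39,0,0,0,0,1],
    [0.09,0.39,0,0,0,0,1],
    [0.09,0.39,0,0,0,0,1],
    [0.09,0.39,0,0,0,0,1],
    [0.09,0.39,0,0,0,0,1],
    [0.09,0.39,0,0,0,0,1],
    [0.09,0.39,0,0,0,0,1],
    [0.09,0.39,0,0,0,0,1],
    [0.09,0.39,0,0,0,0,1],
    [0.09,0.39,0,0,0,0,1],
    [0.09,0.39,0,0,0,0,1],
    [0.09,0.39,0,0,0,0,1],
    [0.09,0.39,0,0,0,0,1],
    [0.09,0.39,0,0,0,0,1],
  ],
)

```text
time_s: 4.83
position: [0.5849, -0.1645, 0.3111]
eef_rot: [[0.982, 0.188, 0.0], [0.188, -0.982, 0.0], [0.0, -0.0, -1.0]]
ft_force: [1.3, 0.2, 0.5]
finger_gap: 0.998
grasp_force: 0.0
```

```bash
cat >> h.py <<'E'
def fmt():
    s=robot.get_state();R=np.array(s["eef_rot"]);p=np.array(s["position"])
    print(round(s["time_s"],2),np.round(p,4),"yaw_y",np.degrees(np.arctan2(R[1,1],R[0,1])).round(2),"z",np.round(R[:,2],3),"F",np.round(s["ft_force"],1),"gap",round(s["finger_gap"],3),"grip",round(s["grasp_force"],1),"q",np.round(s["qpos"],0))
    return s,R,p
def to(pt):
    s,R,p=fmt();print("tool move mm",np.round(R.T@(np.array(pt)-p)*1000,1))
E
python3 - <<'E'
from h import *
to([.602,-.197,.09])
im,d,K,T=cam("wrist");save("w1.png",im);P=cloud(d,K,T);z=P[...,2]
h=(im.max(-1)<70)&(np.hypot(P[...,0]-.6,P[...,1]+.2)<.05)&(z>.112)&(z<.13)
print(h.sum(),P[h].mean(0),P[h].min(0),P[h].max(0))
E
```

```text
4.83 [ 0.5849 -0.1645  0.3111] yaw_y -79.18 z [ 0.  0. -1.] F [1.3 0.2 0.5] gap 0.998 grip 0.0 q [-24.  26.  52.  89. -21.  76. -48.]
tool move mm [ 10.7  35.2 221.1]<stdin>:5: RuntimeWarning: Mean of empty slice.
  ret = um.true_divide(
Traceback (most recent call last):
ValueError: zero-size array to reduction operation minimum which has no identity
```

View pics/w1.png

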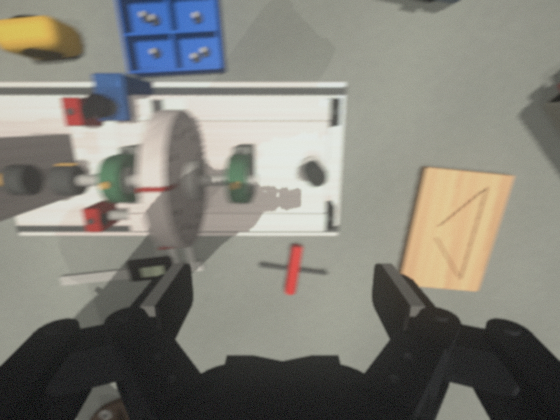

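```bash
python3 - <<'E'
from h import *
to([.602,-.197,.09])
im,d,K,T=cam("wrist");P=cloud(d,K,T);z=P[...,2]
print(P[172,314],P[165,312],im[165,312])
h=(np.hypot(P[...,0]-.6,P[...,1]+.2)<.05)&(z>.113)&(z<.13)&(d>0)
print(h.sum(),P[h].mean(0),P[h].min(0),P[h].max(0))
E
```

```text
4.88 [ 0.585  -0.174   0.3113] yaw_y -79.72 z [ 0.001 -0.005 -1.   ] F [-1.2 -4.   2.8] gap 0.996 grip 0.0 q [-23.  26.  52.  88. -21.  76. -48.]
tool move mm [ 12.5  24.4 221.4]
[ 0.60128786 -0.21420393  0.06169315] [ 0.6103331  -0.20906404  0.06752544] [220 218 207]
361 [ 0.60399157 -0.195386    0.12168952] [ 0.59155767 -0.20720169  0.11407701] [ 0.61485936 -0.18418424  0.12406259]
```

Call:
step_arm(
  targets=[
    [0.03,0.06,0.2,0,0,0,1],
    [0.03,0.06,0.2,0,0,0,1],
    [0.03,0.06,0.2,0,0,0,1],
    [0.03,0.06,0.2,0,0,0,1],
    [0,0,0.2,0,0,0,1],
    [0,0,0.2,0,0,0,1],
    [0,0,0.2,0,0,0,1],
    [0,0,0.2,0,0,0,1],
    [0,0,0,0,0,0,1],
    [0,0,0,0,0,0,1],
  ],
)

```text
time_s: 5.77
position: [0.6001, -0.1836, 0.1509]
eef_rot: [[0.982, 0.187, -0.002], [0.187, -0.982, 0.001], [-0.002, -0.001, -1.0]]
ft_force: [-0.1, 0.4, 1.2]
finger_gap: 0.999
grasp_force: 0.0
```

```bash
python3 - <<'E'
from h import *
to([.603,-.196,.087])
E
```

```text
5.77 [ 0.6001 -0.1836  0.1509] yaw_y -79.22 z [-0.002  0.001 -1.   ] F [-0.1  0.4  1.2] gap 0.999 grip 0.0 q [-17.  35.  46.  98. -29.  60. -41.]
tool move mm [ 0.7 12.8 63.9]
```

Call:
step_arm(
  targets=[
    [0,0.06,0.1,0,0,0,1],
    [0,0.07,0.1,0,0,0,1],
    [0,0,0.15,0,0,0,1],
    [0,0,0.15,0,0,0,1],
    [0,0,0.14,0,0,0,1],
    [0,0,0,0,0,0,0],
    [0,0,0,0,0,0,0],
    [0,0,0,0,0,0,0],
    [0,0,0,0,0,0,0],
    [0,0,0,0,0,0,0],
    [0,0,0,0,0,0,0],
    [0,0,0,0,0,0,0],
    [0,0,0,0,0,0,0],
  ],
  force=50,
)

```text
time_s: 6.85
position: [0.6028, -0.1973, 0.0872]
eef_rot: [[0.982, 0.187, -0.0], [0.187, -0.982, -0.0], [-0.0, 0.0, -1.0]]
ft_force: [0.1, -2.1, -0.2]
finger_gap: 0.27
grasp_force: 48.9
```

Call:
step_arm(
  targets=[
    [0,-0.03,0,0,0,0,0],
    [0,-0.03,0,0,0,0,0],
    [0,-0.03,0,0,0,0,0],
    [0,-0.03,0,0,0,0,0],
    [0,-0.03,0,0,0,0,0],
    [0,-0.02,0,0,0,0,0],
    [0,-0.02,0,0,0,0,0],
    [0,0,0,0,0,0,0],
  ],
)

```text
time_s: 7.52
position: [0.5992, -0.1779, 0.0872]
eef_rot: [[0.982, 0.187, -0.0], [0.187, -0.982, 0.0], [-0.0, -0.0, -1.0]]
ft_force: [-0.3, -2.1, -0.8]
finger_gap: 0.268
grasp_force: 50.1
```

Call:
step_arm(
  targets=[
    [0,-0.02,0,0,0,0,0],
    [0,-0.02,0,0,0,0,0],
    [0,-0.02,0,0,0,0,0],
    [0,-0.02,0,0,0,0,0],
    [0,0,0,0,0,0,0],
  ],
)

```text
time_s: 7.93
position: [0.5976, -0.1695, 0.0872]
eef_rot: [[0.982, 0.187, -0.001], [0.187, -0.982, 0.001], [-0.001, -0.001, -1.0]]
ft_force: [-0.8, -0.6, -1.3]
finger_gap: 0.266
grasp_force: 50.1
```

Call:
step_arm(
  targets=[
    [0,-0.02,0,0,0,0,0],
    [0,-0.02,0,0,0,0,0],
    [0,-0.01,0,0,0,0,0],
    [0,0,0,0,0,0,0],
  ],
)

```text
time_s: 8.27
position: [0.5969, -0.1659, 0.0872]
eef_rot: [[0.982, 0.186, 0.0], [0.186, -0.982, -0.001], [-0.0, 0.001, -1.0]]
ft_force: [0.7, -4.8, -5.0]
finger_gap: 0.269
grasp_force: 49.8
```

Call:
step_arm(
  targets=[
    [0,-0.02,0,0,0,0,0],
    [0,-0.02,0,0,0,0,0],
    [0,0,0,0,0,0,0],
  ],
)

```text
time_s: 8.52
position: [0.5963, -0.1627, 0.0872]
eef_rot: [[0.983, 0.186, 0.001], [0.186, -0.983, -0.002], [0.0, 0.002, -1.0]]
ft_force: [2.4, -7.8, -6.5]
finger_gap: 0.267
grasp_force: 49.7
```

Call:
step_arm(
  targets=[
    [0,-0.02,0,0,0,0,0],
    [0,-0.02,0,0,0,0,0],
    [0,0,0,0,0,0,0],
    [0,0,0,0,0,0,0],
  ],
)

```text
time_s: 8.85
position: [0.5957, -0.1596, 0.0873]
eef_rot: [[0.983, 0.185, 0.001], [0.185, -0.983, -0.003], [0.0, 0.003, -1.0]]
ft_force: [3.8, -9.5, -8.0]
finger_gap: 0.264
grasp_force: 49.8
```

Call:
step_arm(
  targets=[
    [0,-0.02,0,0,0,0,0],
    [0,-0.01,0,0,0,0,0],
    [0,0,0,0,0,0,0],
    [0,0,0,0,0,0,0],
  ],
)

```text
time_s: 9.18
position: [0.5955, -0.1588, 0.0873]
eef_rot: [[0.983, 0.184, 0.002], [0.184, -0.983, -0.006], [0.001, 0.006, -1.0]]
ft_force: [7.1, -17.8, -14.6]
finger_gap: 0.266
grasp_force: 50.0
```

Call:
step_arm(
  targets=[
    [0,-0.01,0,0,0,0,0],
    [0,0,0,0,0,0,0],
    [0,0,0,0,0,0,0],
    [0,0,0,0,0,0,0],
    [0,0,0,0,0,0,0],
    [0,0,0,0,0,0,0],
    [0,0,0,0,0,0,0],
    [0,0,0,0,0,0,0],
    [0,0,0,0,0,0,0],
    [0,0,0,0,0,0,0],
    [0,0,0,0,0,0,0],
    [0,0,0,0,0,0,0],
    [0,0,0,0,0,0,0],
    [0,0,0,0,0,0,0],
    [0,0,0,0,0,0,0],
    [0,0,0,0,0,0,0],
    [0,0,0,0,0,0,0],
    [0,0,0,0,0,0,0],
    [0,0,0,0,0,0,0],
    [0,0,0,0,0,0,0],
  ],
)

```text
time_s: 10.85
position: [0.5955, -0.1588, 0.0873]
eef_rot: [[0.983, 0.184, 0.003], [0.184, -0.983, -0.007], [0.001, 0.008, -1.0]]
ft_force: [6.7, -20.2, -16.4]
finger_gap: 0.261
grasp_force: 50.0
```

```bash
cat > k.py <<'E'
from h import *
fmt()
for n in("top","side"):
    im,d,K,T=cam(n);P=cloud(d,K,T);z=P[...,2]
    k=(im.max(-1)<70)&(np.hypot(P[...,0]-.632,P[...,1]-.04)<.02)&(z>.09)&(z<.14)
    print(n,k.sum(),P[k].mean(0) if k.any() else 0)
    save(n+"k.png",im)
E
python3 k.py
```

```text
10.85 [ 0.5955 -0.1588  0.0873] yaw_y -79.42 z [ 0.003 -0.007 -1.   ] F [  6.7 -20.2 -16.4] gap 0.261 grip 50.0 q [-18.  38.  43. 103. -33.  52. -40.]
top 66 [0.63256558 0.04025913 0.11593805]
side 0 0
```

Call:
step_arm(
  targets=[
    [0,0.02,0,0,0,0,0],
    [0,0.02,0,0,0,0,0],
    [0,0.01,0,0,0,0,0],
    [0,0,0,0,0,0,0],
    [0,0,0,0,0,0,0],
  ],
)

```text
time_s: 11.37
position: [0.5959, -0.1604, 0.0873]
eef_rot: [[0.983, 0.186, 0.001], [0.186, -0.983, -0.002], [0.0, 0.003, -1.0]]
ft_force: [2.5, -9.8, -7.4]
finger_gap: 0.268
grasp_force: 50.6
```

Call:
step_arm(
  targets=[
    [0,0.02,0,0,0,0,0],
    [0,0.01,0,0,0,0,0],
    [0,0,0,0,0,0,0],
    [0,0,0,0,0,0,0],
  ],
)

```text
time_s: 11.7
position: [0.5961, -0.1617, 0.0873]
eef_rot: [[0.982, 0.187, -0.0], [0.187, -0.982, -0.0], [-0.0, 0.0, -1.0]]
ft_force: [-0.2, -3.9, -4.6]
finger_gap: 0.265
grasp_force: 51.0
```

Call:
step_arm(
  targets=[
    [0,0.01,0,0,0,0,0],
    [0,0.01,0,0,0,0,0],
    [0,0,0,0,0,0,0],
    [0,0,0,0,0,0,0],
  ],
)

```text
time_s: 12.03
position: [0.5961, -0.1618, 0.0872]
eef_rot: [[0.982, 0.188, -0.001], [0.188, -0.982, 0.003], [-0.001, -0.003, -1.0]]
ft_force: [-3.5, 3.6, 2.3]
finger_gap: 0.261
grasp_force: 51.8
```

Call:
step_arm(
  targets=[
    [0,0,0,0,0,0,1],
    [0,0,0,0,0,0,1],
    [0,0,0,0,0,0,1],
    [0,0,0,0,0,0,1],
    [0,0,0,0,0,0,1],
    [0,0,0,0,0,0,1],
    [0,0,-0.35,0,0,0,1],
    [0,0,-0.35,0,0,0,1],
    [0,0,-0.35,0,0,0,1],
    [0,0,-0.35,0,0,0,1],
    [0,0,-0.35,0,0,0,1],
    [0,0,-0.15,0,0,0,1],
    [0,-0.24,0,0,0,0,1],
    [0,-0.24,0,0,0,0,1],
    [0,-0.24,0,0,0,0,1],
    [0,-0.24,0,0,0,0,1],
    [0,-0.24,0,0,0,0,1],
    [0,-0.24,0,0,0,0,1],
    [0,0,0,0,0,0,1],
    [0,0,0,0,0,0,1],
  ],
)

```text
time_s: 13.7
position: [0.5696, -0.0202, 0.2772]
eef_rot: [[0.982, 0.19, -0.0], [0.19, -0.982, 0.001], [-0.0, -0.001, -1.0]]
ft_force: [0.6, -1.4, 0.2]
finger_gap: 1.001
grasp_force: 0.0
```

```bash
python3 - <<'E'
from h import *
to([.569,-.0194,.181])
im,d,K,T=cam("wrist");save("w2.png",im);P=cloud(d,K,T);z=P[...,2]
C=np.array([.569,-.0194]);a=np.radians(10.8);X=np.array([np.cos(a),np.sin(a)]);Y=np.array([-X[1],X[0]])
q=P[...,:2]-C;x=q@X;y=q@Y
w=(abs(x)<.06)&(abs(y)<.035)&(z>.17)&(z<.22)
print(w.sum(),"y",np.percentile(y[w],[2,50,98]),"x",np.percentile(x[w],[1,99]),"zmax",np.percentile(z[w],99))
for lo in(-.05,-.02,.01):
    m=w&(x>lo)&(x<lo+.03);print(lo,m.sum(),np.median(y[m]),np.percentile(z[m],90))
r=(im[...,0]>1.5*im[...,1])&(im[...,0]>80)&(z>.15)&(z<.22)&(abs(y)<.03);print("red",r.sum(),x[r].mean(),z[r].mean())
E
```

```text
13.7 [ 0.5696 -0.0202  0.2772] yaw_y -79.04 z [-0.     0.001 -1.   ] F [ 0.6 -1.4  0.2] gap 1.001 grip 0.0 q [-41.  23.  53.  97. -19.  70. -62.]
tool move mm [-0.4 -0.8 96.2]
4057 y [-0.01037789  0.00034149  0.01069617] x [-0.05413279  0.05867907] zmax 0.21200161341105167
-0.05 673 0.00032998706928500065 0.2070220474796155
-0.02 1116 0.000329791578554405 0.21148054212999265
0.01 1346 0.00036949866583877827 0.20964623444113545
red 99 0.006051126603413628 0.2113277480774664
```

View pics/w2.png

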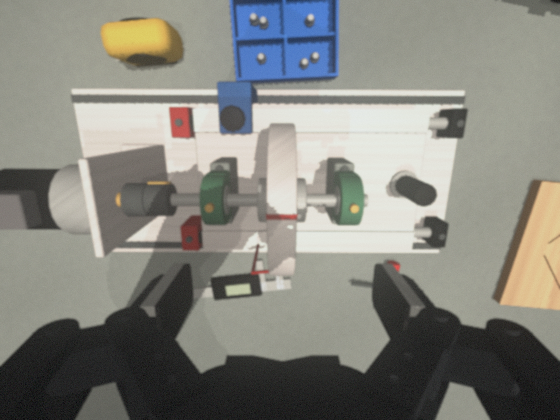

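Call:
step_arm(
  targets=[
    [0,0,0.2,0,0,0,1],
    [0,0,0.2,0,0,0,1],
    [0,0,0.2,0,0,0,1],
    [0,0,0.2,0,0,0,1],
    [0,0,0.16,0,0,0,1],
    [0,0,0,0,0,0,0],
    [0,0,0,0,0,0,0],
    [0,0,0,0,0,0,0],
    [0,0,0,0,0,0,0],
    [0,0,0,0,0,0,0],
    [0,0,0,0,0,0,0],
    [0,0,0,0,0,0,0],
    [0,0,0,0,0,0,0],
  ],
  force=60,
)

```text
time_s: 14.83
position: [0.5699, -0.0194, 0.1827]
eef_rot: [[0.982, 0.189, 0.0], [0.189, -0.982, 0.004], [0.001, -0.004, -1.0]]
ft_force: [-5.8, 9.0, 13.0]
finger_gap: 0.247
grasp_force: 58.6
```

```bash
cat >> h.py <<'E'
C=np.array([.569,-.0194,.14]);a=np.radians(10.8)
X=np.array([np.cos(a),np.sin(a),0]);Y=np.array([-X[1],X[0],0]);Z=np.array([0,0,1.])
def feel():
    s=robot.get_state();R=np.array(s["eef_rot"]);p=np.array(s["position"])
    g=p-.019*R[:,2]-C; phi=np.arctan2(g@X,g@Z); tilt=np.arctan2(-R[:,2]@X,-R[:,2]@Z)
    F=np.array(s["ft_force"]);M=np.array(s["wrist_torque"])
    t=np.cos(phi)*X-np.sin(phi)*Z; n=np.sin(phi)*X+np.cos(phi)*Z
    print(f"t={s['time_s']:.2f} phi={np.degrees(phi):.1f} tilt={np.degrees(tilt):.1f} r={np.hypot(g@X,g@Z)*1e3:.1f} y={g@Y*1e3:.1f} Ft={F@t:.2f} Fn={F@n:.2f} Fy={F@Y:.2f} My={M@Y:.3f} tq_grasp={F@t*np.hypot(g@X,g@Z):.3f} (+M {F@t*np.hypot(g@X,g@Z)+M@Y:.3f}) gap={s['finger_gap']:.3f} grip={s['grasp_force']:.0f} q={np.round(s['qpos'])}")
E
python3 -c "
from h import *
feel()"
```

```text
t=14.83 phi=0.8 tilt=-0.1 r=61.7 y=-0.3 Ft=-4.21 Fn=12.98 Fy=9.93 My=0.768 tq_grasp=-0.260 (+M 0.508) gap=0.247 grip=59 q=[-37.  28.  49. 104. -25.  59. -57.]
```

Call:
step_arm(
  targets=[
    [0,-0.01,-0.015,0,0,0,0],
    [0,-0.01,-0.015,0,0,0,0],
    [-0.032,0,0.001,0,0.1,0,0],
    [-0.032,0,0.001,0,0.1,0,0],
    [-0.032,0,0.001,0,0.1,0,0],
    [-0.032,0,0.001,0,0.1,0,0],
  ],
)

```text
time_s: 15.33
position: [0.556, -0.0218, 0.1806]
eef_rot: [[0.934, 0.188, 0.305], [0.179, -0.982, 0.056], [0.31, 0.002, -0.951]]
ft_force: [22.8, 5.3, -47.0]
finger_gap: 0.242
grasp_force: 62.7
```

```bash
python3 -c "
from h import *
feel()"
```

```text
t=15.33 phi=-18.1 tilt=-18.1 r=61.7 y=0.1 Ft=7.70 Fn=-51.94 Fy=0.88 My=-1.500 tq_grasp=0.475 (+M -1.025) gap=0.242 grip=63 q=[-40.  16.  48. 122. -31.  33. -50.]
```

Call:
step_arm(
  targets=[
    [0,0,0,0,0,0,0],
    [0,0,0,0,0,0,0],
    [0,0,0,0,0,0,0],
    [0,0,0,0,0,0,0],
    [0,0,0,0,0,0,0],
    [0,0,0,0,0,0,0],
  ],
)

```text
time_s: 15.83
position: [0.5534, -0.0223, 0.18]
eef_rot: [[0.936, 0.187, 0.297], [0.178, -0.982, 0.058], [0.302, -0.002, -0.953]]
ft_force: [-6.6, -0.5, -23.6]
finger_gap: 0.244
grasp_force: 66.0
```

```bash
python3 -c "
from h import *
feel()"
```

```text
t=15.83 phi=-20.4 tilt=-17.6 r=62.0 y=0.1 Ft=-14.37 Fn=-19.80 Fy=0.72 My=3.095 tq_grasp=-0.891 (+M 2.204) gap=0.244 grip=66 q=[-40.  16.  48. 122. -31.  34. -50.]
```

Call:
step_arm(
  targets=[
    [0,0,0.01,0,0,0,0],
    [0,0,0.01,0,0,0,0],
    [0,0,0,0,0,0,0],
    [0,0,0,0,0,0,0],
    [0,0,0,0,0,0,0],
    [0,0,0,0,0,0,0],
  ],
)

```text
time_s: 16.33
position: [0.554, -0.0223, 0.18]
eef_rot: [[0.936, 0.187, 0.298], [0.177, -0.982, 0.061], [0.304, -0.004, -0.953]]
ft_force: [-26.5, -0.9, 13.5]
finger_gap: 0.242
grasp_force: 71.8
```

```bash
python3 -c "
from h import *
feel();s=robot.get_state();print(np.round(s['dq'],2),s['ft_force'],s['wrist_torque'])"
```

```text
t=16.33 phi=-19.9 tilt=-17.7 r=61.8 y=-0.1 Ft=-20.02 Fn=21.56 Fy=4.10 My=5.004 tq_grasp=-1.237 (+M 3.767) gap=0.242 grip=72 q=[-39.  16.  47. 122. -31.  34. -50.]
[ 0.02 -0.03 -0.06  0.05 -0.03  0.05 -0.08] [-26.46731896  -0.87080795  13.46062645] [-0.23524288  5.04900871  0.53618804]
```

Call:
step_arm(
  targets=[
    [0,0,0,0,0,0,0.5],
    [0,0,0,0,0,0,0.5],
    [0,0,0,0,0,0,0.5],
    [0,0,0,0,0,0,0.5],
  ],
)

```text
time_s: 16.67
position: [0.5594, -0.0226, 0.182]
eef_rot: [[0.933, 0.187, 0.307], [0.178, -0.982, 0.058], [0.313, 0.001, -0.95]]
ft_force: [-0.0, 0.6, 1.0]
finger_gap: 0.501
grasp_force: 0.0
```

```bash
cat >> h.py <<'E'
def corr(r=.042):
    s=robot.get_state();R=np.array(s["eef_rot"]);p=np.array(s["position"])
    zt=-Z@R  # unit up in tool
    n=-R[:,2]; tgt=C+r*n
    print("align move (tool mm)",np.round(R.T@(tgt-p)*1e3,2))
E
python3 -c "
from h import *
feel();corr();s=robot.get_state();print(np.array(s['eef_rot']).T@s['ft_force'],np.array(s['eef_rot']).T@s['wrist_torque'])"
```

```text
t=16.67 phi=-14.8 tilt=-18.2 r=62.1 y=-1.3 Ft=0.36 Fn=0.98 Fy=0.57 My=0.309 tq_grasp=0.022 (+M 0.331) gap=0.501 grip=0 q=[-39.  16.  47. 121. -31.  34. -50.]
align move (tool mm) [-3.65 -1.36  1.01]
[ 0.41528805 -0.5663503  -0.96181448] [-0.00289633 -0.30895449 -0.02501167]
```

Call:
step_arm(
  targets=[
    [-0.018,-0.008,0,0,0,0,0.5],
    [-0.018,-0.008,0,0,0,0,0.5],
    [0,0,0,0,0,0,0.5],
    [0,0,0,0,0,0,0],
    [0,0,0,0,0,0,0],
    [0,0,0,0,0,0,0],
    [0,0,0,0,0,0,0],
    [0,0,0,0,0,0,0],
  ],
  force=35,
)

```text
time_s: 17.33
position: [0.554, -0.022, 0.1796]
eef_rot: [[0.934, 0.186, 0.304], [0.177, -0.983, 0.057], [0.309, 0.0, -0.951]]
ft_force: [-2.7, -3.0, 4.8]
finger_gap: 0.25
grasp_force: 36.1
```

```bash
python3 -c "
from h import *
feel();corr(.043)"
```

```text
t=17.33 phi=-20.1 tilt=-18.0 r=61.4 y=0.2 Ft=-1.33 Fn=5.63 Fy=-2.49 My=0.694 tq_grasp=-0.082 (+M 0.612) gap=0.250 grip=36 q=[-40.  16.  47. 122. -31.  33. -50.]
align move (tool mm) [ 2.27  0.19 -0.63]
```

Call:
step_arm(
  targets=[
    [0.034,0,0.001,0,-0.1,0,0],
    [0.034,0,0.001,0,-0.1,0,0],
    [0.034,0,0.002,0,-0.1,0,0],
    [0.034,0,0.001,0,-0.1,0,0],
    [0,0,0,0,0,0,0],
    [0,0,0,0,0,0,0],
    [0,0,0,0,0,0,0],
    [0,0,0,0,0,0,0],
    [0,0,0,0,0,0,0],
  ],
)

```text
time_s: 18.08
position: [0.5664, -0.0198, 0.182]
eef_rot: [[0.982, 0.186, -0.001], [0.186, -0.982, -0.0], [-0.001, 0.0, -1.0]]
ft_force: [-5.8, -2.4, 11.4]
finger_gap: 0.247
grasp_force: 39.8
```

```bash
python3 -c "
from h import *
feel();corr(.043)"
```

```text
t=18.08 phi=-2.5 tilt=0.1 r=61.0 y=0.1 Ft=-5.63 Fn=11.63 Fy=-1.23 My=1.639 tq_grasp=-0.344 (+M 1.295) gap=0.247 grip=40 q=[-38.  28.  50. 105. -25.  59. -57.]
align move (tool mm) [ 2.71  0.09 -1.02]
```

Call:
step_arm(
  targets=[
    [0.034,0,-0.004,0,-0.1,0,0],
    [0.034,0,0.001,0,-0.1,0,0],
    [0.034,0,0.002,0,-0.1,0,0],
    [0.034,0,0.001,0,-0.1,0,0],
    [0,0,0,0,0,0,0],
    [0,0,0,0,0,0,0],
    [0,0,0,0,0,0,0],
    [0,0,0,0,0,0,0],
    [0,0,0,0,0,0,0],
  ],
)

```text
time_s: 18.83
position: [0.5799, -0.0172, 0.1804]
eef_rot: [[0.934, 0.187, -0.304], [0.177, -0.982, -0.059], [-0.31, 0.001, -0.951]]
ft_force: [-2.5, -3.2, 7.1]
finger_gap: 0.255
grasp_force: 40.6
```

```bash
python3 -c "
from h import *
feel();corr(.043)"
```

```text
t=18.83 phi=16.2 tilt=18.1 r=60.9 y=0.2 Ft=-4.92 Fn=5.99 Fy=-2.67 My=0.974 tq_grasp=-0.300 (+M 0.674) gap=0.255 grip=41 q=[-32.  41.  48.  87. -22.  82. -60.]
align move (tool mm) [ 1.98  0.12 -1.13]
```

Call:
step_arm(
  targets=[
    [0.034,0,0.001,0,-0.1,0,0],
    [0.034,0,0.001,0,-0.1,0,0],
    [0.034,0,0.002,0,-0.1,0,0],
    [0.034,0,0.001,0,-0.1,0,0],
    [0,0,0,0,0,0,0],
    [0,0,0,0,0,0,0],
    [0,0,0,0,0,0,0],
    [0,0,0,0,0,0,0],
    [0,0,0,0,0,0,0],
  ],
)

```text
time_s: 19.58
position: [0.5921, -0.0148, 0.1741]
eef_rot: [[0.795, 0.187, -0.578], [0.15, -0.982, -0.111], [-0.588, 0.001, -0.809]]
ft_force: [1.2, -2.4, 5.2]
finger_gap: 0.251
grasp_force: 42.9
```

```bash
python3 -c "
from h import *
feel();corr(.043)"
```

```text
t=19.58 phi=35.1 tilt=36.0 r=60.4 y=0.2 Ft=-2.45 Fn=4.68 Fy=-2.56 My=0.256 tq_grasp=-0.148 (+M 0.108) gap=0.251 grip=43 q=[-26.  54.  45.  69. -20. 103. -62.]
align move (tool mm) [ 0.95  0.12 -1.58]
```

Call:
step_arm(
  targets=[
    [-0.034,0,0.001,0,0.1,0,0],
    [-0.034,0,0.001,0,0.1,0,0],
    [-0.034,0,0.002,0,0.1,0,0],
    [-0.034,0,0.001,0,0.1,0,0],
    [-0.034,0,0.001,0,0.1,0,0],
    [-0.034,0,0.001,0,0.1,0,0],
    [-0.034,0,0.002,0,0.1,0,0],
    [-0.034,0,0.001,0,0.1,0,0],
    [0,0,0,0,0,0,0],
    [0,0,0,0,0,0,0],
    [0,0,0,0,0,0,0],
    [0,0,0,0,0,0,0],
    [0,0,0,0,0,0,0],
  ],
)

```text
time_s: 20.67
position: [0.5637, -0.0199, 0.18]
eef_rot: [[0.983, 0.186, -0.007], [0.186, -0.983, -0.001], [-0.007, 0.0, -1.0]]
ft_force: [-6.5, -5.7, -10.1]
finger_gap: 0.25
grasp_force: 40.9
```

```bash
python3 -c "
from h import *
feel();corr(.043)"
```

```text
t=20.67 phi=-5.0 tilt=0.4 r=59.2 y=0.5 Ft=-8.28 Fn=-9.45 Fy=-4.39 My=1.133 tq_grasp=-0.491 (+M 0.643) gap=0.250 grip=41 q=[-38.  28.  50. 105. -25.  59. -57.]
align move (tool mm) [ 5.56  0.47 -3.02]
```

Call:
step_arm(
  targets=[
    [-0.034,0,0.001,0,0.1,0,0],
    [-0.034,0,0.001,0,0.1,0,0],
    [-0.034,0,0.002,0,0.1,0,0],
    [-0.034,0,0.001,0,0.1,0,0],
    [-0.034,0,0.001,0,0.1,0,0],
    [-0.034,0,0.001,0,0.1,0,0],
    [0,0,0,0,0,0,0],
    [0,0,0,0,0,0,0],
    [0,0,0,0,0,0,0],
    [0,0,0,0,0,0,0],
    [0,0,0,0,0,0,0],
  ],
)

```text
time_s: 21.58
position: [0.5444, -0.0237, 0.175]
eef_rot: [[0.878, 0.186, 0.44], [0.166, -0.983, 0.084], [0.448, -0.001, -0.894]]
ft_force: [-10.1, -7.0, -4.8]
finger_gap: 0.251
grasp_force: 42.1
```

```bash
python3 -c "
from h import *
feel();corr(.043)"
```

```text
t=21.58 phi=-32.8 tilt=-26.6 r=61.8 y=0.4 Ft=-12.02 Fn=2.04 Fy=-4.96 My=2.747 tq_grasp=-0.743 (+M 2.004) gap=0.251 grip=42 q=[-34.  11.  40. 130. -43.  20. -37.]
align move (tool mm) [ 6.63  0.35 -0.52]
```

Call:
step_arm(
  targets=[
    [0,0,0,0,0,0,0.55],
    [0,0,0,0,0,0,0.55],
    [0,0,0,0,0,0,0.55],
    [0,0,0,0,0,0,0.55],
    [0.053,0,0.003,0,-0.156,0,0.55],
    [0.053,0,0.003,0,-0.156,0,0.55],
    [0.053,0,0.003,0,-0.156,0,0.55],
    [0.053,0,0.003,0,-0.156,0,0.55],
    [0.053,0,0.003,0,-0.156,0,0.55],
    [0.053,0,0.003,0,-0.156,0,0.55],
    [0.053,0,0.003,0,-0.156,0,0.55],
    [0.053,0,0.003,0,-0.156,0,0.55],
    [0.053,0,0.003,0,-0.156,0,0.55],
    [0,0,0,0,0,0,0.55],
    [0,0,0,0,0,0,0.55],
  ],
)

```text
time_s: 22.83
position: [0.5927, -0.0129, 0.17]
eef_rot: [[0.796, 0.19, -0.575], [0.155, -0.982, -0.11], [-0.585, -0.002, -0.811]]
ft_force: [-0.4, 0.4, -0.2]
finger_gap: 0.552
grasp_force: 0.0
```

```bash
python3 -c "
from h import *
feel();corr(.043)
im,d,K,T=cam('top');P=cloud(d,K,T);q=P-C;x=q@X;y=q@Y;z=q@Z
r=(im[...,0]>1.5*im[...,1])&(im[...,0]>70)&(z>-.0)&(z<.08)&(abs(y)<.025)&(abs(x)<.08);print('red',r.sum(),np.degrees(np.arctan2(x[r],z[r])).round(),np.round(y[r],3))"
```

```text
t=22.83 phi=38.1 tilt=35.8 r=57.7 y=1.9 Ft=-0.16 Fn=-0.32 Fy=0.44 My=-0.619 tq_grasp=-0.009 (+M -0.628) gap=0.552 grip=0 q=[-26.  54.  45.  70. -20. 102. -62.]
align move (tool mm) [-2.28  1.89 -4.35]
red 19 [-27. -28. -27. -27. -27. -29. -30. -29. -29. -29. -29. -29. -30. -30.
 -29. -90. -86. -89. -90.] [-0.011  0.001 -0.002 -0.004 -0.006 -0.009 -0.011  0.01   0.008  0.006
  0.003  0.001 -0.001 -0.003  0.009  0.012  0.009  0.017  0.014]
```

Call:
step_arm(
  targets=[
    [-0.019,0.008,-0.02,0,0,0,0.55],
    [-0.019,0.008,-0.021,0,0,0,0.55],
    [0,0,0,0,0,0,0.55],
    [0,0,0,0,0,0,0],
    [0,0,0,0,0,0,0],
    [0,0,0,0,0,0,0],
    [0,0,0,0,0,0,0],
    [0,0,0,0,0,0,0],
    [0,0,0,0,0,0,0],
  ],
  force=30,
)

```text
time_s: 23.63
position: [0.5919, -0.0149, 0.1811]
eef_rot: [[0.8, 0.188, -0.57], [0.155, -0.982, -0.107], [-0.58, -0.002, -0.814]]
ft_force: [0.6, 0.5, 6.8]
finger_gap: 0.245
grasp_force: 30.5
```

```bash
sed -i 's/^C=.*;a=/C=np.array([.569,-.0194,.14])+[-.0008,-.0001,.0015];a=/' h.py; sed -i 's/    print(f"t=/    c=M@Y+1.05*np.sin(tilt);print(f"c={c:.2f}+L*Ft ",end="");print(f"t=/' h.py; cat > f.py <<'E'
from h import *
feel();corr(.042)
E
python3 f.py
```

```text
c=0.73+L*Ft t=23.63 phi=32.6 tilt=35.5 r=65.3 y=0.1 Ft=-3.07 Fn=6.05 Fy=0.42 My=0.122 tq_grasp=-0.201 (+M -0.079) gap=0.245 grip=31 q=[-26.  53.  45.  69. -20. 103. -62.]
align move (tool mm) [3.31 0.17 4.23]
```

Call:
step_arm(
  targets=[
    [-0.033,0,0.001,0,0.1,0,0],
    [-0.033,0,0.001,0,0.1,0,0],
    [-0.033,0,0.002,0,0.1,0,0],
    [-0.033,0,0.001,0,0.1,0,0],
    [-0.033,0,0.001,0,0.1,0,0],
    [-0.033,0,0.002,0,0.1,0,0],
    [-0.033,0,0.001,0,0.1,0,0],
    [0,0,0,0,0,0,0],
    [0,0,0,0,0,0,0],
    [0,0,0,0,0,0,0],
    [0,0,0,0,0,0,0],
    [0,0,0,0,0,0,0],
  ],
)

```text
time_s: 24.63
position: [0.5668, -0.0195, 0.1855]
eef_rot: [[0.979, 0.187, -0.077], [0.187, -0.982, -0.011], [-0.078, -0.004, -0.997]]
ft_force: [-7.4, -2.3, -11.9]
finger_gap: 0.249
grasp_force: 34.3
```

```bash
python3 f.py
```

```text
c=1.25+L*Ft t=24.63 phi=0.1 tilt=4.5 r=63.0 y=0.2 Ft=-7.63 Fn=-11.87 Fy=-0.83 My=1.164 tq_grasp=-0.481 (+M 0.684) gap=0.249 grip=34 q=[-36.  31.  49. 101. -24.  65. -58.]
align move (tool mm) [4.78 0.43 1.79]
```

Call:
step_arm(
  targets=[
    [-0.033,0,0.005,0,0.1,0,0],
    [-0.033,0,0.005,0,0.1,0,0],
    [-0.033,0,0.002,0,0.1,0,0],
    [-0.033,0,0.001,0,0.1,0,0],
    [-0.033,0,0.001,0,0.1,0,0],
    [-0.033,0,0.002,0,0.1,0,0],
    [0,0,0,0,0,0,0],
    [0,0,0,0,0,0,0],
    [0,0,0,0,0,0,0],
    [0,0,0,0,0,0,0],
    [0,0,0,0,0,0,0],
  ],
)

```text
time_s: 25.55
position: [0.5482, -0.0231, 0.1814]
eef_rot: [[0.907, 0.188, 0.377], [0.172, -0.982, 0.076], [0.384, -0.004, -0.923]]
ft_force: [-11.5, -3.7, -3.4]
finger_gap: 0.25
grasp_force: 36.6
```

```bash
python3 f.py
```

```text
c=2.72+L*Ft t=25.55 phi=-25.7 tilt=-22.6 r=63.7 y=0.1 Ft=-12.28 Fn=2.08 Fy=-1.52 My=3.122 tq_grasp=-0.783 (+M 2.340) gap=0.250 grip=37 q=[-38.  13.  45. 126. -35.  27. -46.]
align move (tool mm) [3.41 0.42 2.65]
```

Call:
step_arm(
  targets=[
    [-0.004,0,0,0,-0.025,0,0],
    [-0.004,0,0,0,-0.025,0,0],
    [0,0,0,0,0,0,0],
    [0,0,0,0,0,0,0],
    [0,0,0,0,0,0,0],
    [0,0,0,0,0,0,0],
    [0,0,0,0,0,0,0],
  ],
)

```text
time_s: 26.13
position: [0.5497, -0.0229, 0.1823]
eef_rot: [[0.92, 0.188, 0.345], [0.175, -0.982, 0.069], [0.352, -0.003, -0.936]]
ft_force: [-5.5, -1.4, -9.9]
finger_gap: 0.254
grasp_force: 35.5
```

```bash
python3 f.py
```

```text
c=2.05+L*Ft t=26.13 phi=-23.5 tilt=-20.6 r=63.9 y=0.1 Ft=-9.16 Fn=-6.77 Fy=-0.35 My=2.415 tq_grasp=-0.585 (+M 1.830) gap=0.254 grip=36 q=[-39.  14.  46. 124. -32.  30. -48.]
align move (tool mm) [3.23 0.3  2.78]
```

Call:
step_arm(
  targets=[
    [-0.02,0,0,0,0,0,0],
    [0,0,0,0,0,0,0],
    [0,0,0,0,0,0,0],
    [0,0,0,0,0,0,0],
    [0,0,0,0,0,0,0],
    [0,0,0,0,0,0,0],
  ],
)

```text
time_s: 26.63
position: [0.5496, -0.0229, 0.1823]
eef_rot: [[0.918, 0.189, 0.348], [0.176, -0.982, 0.068], [0.354, -0.002, -0.935]]
ft_force: [4.6, -0.2, -19.5]
finger_gap: 0.246
grasp_force: 33.8
```

```bash
python3 f.py
```

```text
c=0.58+L*Ft t=26.63 phi=-23.6 tilt=-20.7 r=64.0 y=0.1 Ft=-3.66 Fn=-19.70 Fy=-1.02 My=0.952 tq_grasp=-0.234 (+M 0.718) gap=0.246 grip=34 q=[-39.  14.  46. 125. -32.  30. -48.]
align move (tool mm) [3.19 0.23 2.88]
```

Call:
step_arm(
  targets=[
    [0,0,0.01,0,0,0,0],
    [0,0,0,0,0,0,0],
    [0.015,0,0,0,0.1,0,0],
    [0,0,0,0,0,0,0],
    [0,0,0,0,0,0,0],
    [0,0,0,0,0,0,0],
    [0,0,0,0,0,0,0],
  ],
  force=20,
)

```text
time_s: 27.22
position: [0.5514, -0.0227, 0.1827]
eef_rot: [[0.888, 0.188, 0.419], [0.169, -0.982, 0.083], [0.427, -0.003, -0.904]]
ft_force: [-6.8, 0.9, 3.5]
finger_gap: 0.248
grasp_force: 37.3
```

```bash
python3 f.py
```

```text
c=0.79+L*Ft t=27.22 phi=-23.4 tilt=-25.3 r=63.6 y=-0.1 Ft=-4.56 Fn=5.74 Fy=2.19 My=1.240 tq_grasp=-0.290 (+M 0.950) gap=0.248 grip=37 q=[-36.  11.  42. 128. -38.  23. -42.]
align move (tool mm) [-2.1   0.12  2.55]
```

Call:
step_arm(
  targets=[
    [-0.015,0,0,0,-0.1,0,0],
    [-0.015,0,0,0,-0.1,0,0],
    [0,0,0,0,0,0,0],
    [0,0,0,0,0,0,0],
    [0,0,0,0,0,0,0],
    [0,0,0,0,0,0,0],
  ],
)

```text
time_s: 27.72
position: [0.5499, -0.023, 0.1824]
eef_rot: [[0.942, 0.189, 0.277], [0.181, -0.982, 0.056], [0.283, -0.002, -0.959]]
ft_force: [-7.0, 1.1, 10.6]
finger_gap: 0.251
grasp_force: 38.1
```

```bash
python3 f.py
```

```text
c=0.90+L*Ft t=27.72 phi=-22.1 tilt=-16.4 r=63.8 y=-0.1 Ft=-2.15 Fn=12.32 Fy=2.37 My=1.196 tq_grasp=-0.137 (+M 1.059) gap=0.251 grip=38 q=[-40.  16.  48. 121. -29.  36. -52.]
align move (tool mm) [6.36 0.09 2.48]
```

Call:
step_arm(
  targets=[
    [0,0,0,0,0,0,0],
    [0,0,0,0,0,0,0],
  ],
)

```text
time_s: 27.88
position: [0.5499, -0.023, 0.1824]
eef_rot: [[0.942, 0.189, 0.277], [0.181, -0.982, 0.056], [0.283, -0.002, -0.959]]
ft_force: [-6.0, 2.2, 9.6]
finger_gap: 0.252
grasp_force: 38.0
```

```bash
python3 f.py
```

```text
c=0.90+L*Ft t=27.88 phi=-22.1 tilt=-16.4 r=63.8 y=-0.1 Ft=-1.51 Fn=10.95 Fy=3.25 My=1.193 tq_grasp=-0.096 (+M 1.096) gap=0.252 grip=38 q=[-40.  16.  48. 121. -29.  36. -52.]
align move (tool mm) [6.35 0.09 2.49]
```

Call:
step_arm(
  targets=[
    [0,0,0,0,0,0,0.55],
    [0,0,0,0,0,0,0.55],
    [0,0,0,0,0,0,0.55],
    [0.03,0,0.01,0,0,0,0.55],
    [0.03,0,0.01,0,0,0,0.55],
    [0.047,0,0.003,0,-0.144,0,0.55],
    [0.047,0,0.003,0,-0.144,0,0.55],
    [0.048,0,0.003,0,-0.144,0,0.55],
    [0.047,0,0.003,0,-0.144,0,0.55],
    [0.047,0,0.003,0,-0.144,0,0.55],
    [0.048,0,0.003,0,-0.144,0,0.55],
    [0.047,0,0.003,0,-0.144,0,0.55],
    [0,0,0,0,0,0,0.55],
    [0,0,0,0,0,0,0.55],
    [0,0,0,0,0,0,0.55],
  ],
)

```text
time_s: 29.13
position: [0.5861, -0.017, 0.1765]
eef_rot: [[0.859, 0.188, -0.477], [0.165, -0.982, -0.09], [-0.486, -0.001, -0.874]]
ft_force: [-0.6, -0.0, 0.6]
finger_gap: 0.549
grasp_force: 0.0
```

```bash
cat > m.py <<'E'
from h import *
for n in("side","top"):
    im,d,K,T=cam(n);P=cloud(d,K,T);q=P-C;x=q@X;y=q@Y;z=q@Z;rr=np.hypot(x,z)
    r=(im[...,0]>1.4*im[...,1])&(im[...,0]>60)&(rr<.078)&(rr>.03)&(abs(y)<.02)
    print(n,r.sum(),np.c_[np.degrees(np.arctan2(x[r],z[r])).round(),(rr[r]*1e3).round()].tolist()[:14])
    save(n+"m.png",im)
E
python3 f.py;python3 m.py
```

```text
c=-0.01+L*Ft t=29.13 phi=27.8 tilt=29.1 r=58.3 y=-0.9 Ft=-0.79 Fn=0.24 Fy=0.07 My=-0.516 tq_grasp=-0.046 (+M -0.562) gap=0.549 grip=0 q=[-28.  49.  46.  77. -21.  95. -61.]
align move (tool mm) [ 1.24 -0.82 -2.68]
side 21 [[-82.0, 67.0], [-81.0, 67.0], [-83.0, 48.0], [-84.0, 68.0], [-85.0, 66.0], [-82.0, 69.0], [-82.0, 59.0], [-84.0, 54.0], [-87.0, 66.0], [-84.0, 68.0], [-84.0, 65.0], [-82.0, 66.0], [-86.0, 60.0], [-84.0, 60.0]]
top 16 [[-84.0, 66.0], [-80.0, 68.0], [-84.0, 67.0], [-88.0, 66.0], [-88.0, 66.0], [-87.0, 66.0], [-86.0, 67.0], [-93.0, 66.0], [-90.0, 67.0], [-89.0, 70.0], [-90.0, 71.0], [-90.0, 72.0], [-92.0, 72.0], [-91.0, 72.0]]
```

Call:
step_arm(
  targets=[
    [0.012,-0.011,-0.005,0,0,0,0.55],
    [0,0,0,0,0,0,0],
    [0,0,0,0,0,0,0],
    [0,0,0,0,0,0,0],
    [0,0,0,0,0,0,0],
    [0,0,0,0,0,0,0],
    [0,0,0,0,0,0,0],
    [-0.032,0,0.001,0,0.1,0,0],
    [-0.032,0,0.001,0,0.1,0,0],
    [-0.032,0,0.002,0,0.1,0,0],
    [-0.032,0,0.001,0,0.1,0,0],
  ],
  force=25,
)

```text
time_s: 30.15
position: [0.5763, -0.0177, 0.18]
eef_rot: [[0.965, 0.188, -0.184], [0.185, -0.982, -0.035], [-0.187, -0.0, -0.982]]
ft_force: [8.5, -4.4, -19.3]
finger_gap: 0.252
grasp_force: 25.5
```

```bash
python3 f.py
```

```text
c=-2.45+L*Ft t=30.15 phi=11.7 tilt=10.8 r=58.4 y=0.2 Ft=11.31 Fn=-17.39 Fy=-5.89 My=-2.648 tq_grasp=0.660 (+M -1.988) gap=0.252 grip=25 q=[-34.  36.  48.  94. -23.  73. -59.]
align move (tool mm) [-0.93  0.21 -2.64]
```

Call:
step_arm(
  targets=[
    [-0.032,0,0.001,0,0.1,0,0],
    [-0.032,0,0.001,0,0.1,0,0],
    [-0.032,0,0.002,0,0.1,0,0],
    [0,0,0,0,0,0,0],
    [0,0,0,0,0,0,0],
    [0,0,0,0,0,0,0],
    [0,0,0,0,0,0,0],
    [0,0,0,0,0,0,0],
  ],
)

```text
time_s: 30.82
position: [0.5636, -0.02, 0.1806]
eef_rot: [[0.982, 0.187, 0.037], [0.186, -0.982, 0.009], [0.038, -0.002, -0.999]]
ft_force: [-2.4, -4.4, -8.6]
finger_gap: 0.255
grasp_force: 28.9
```

```bash
python3 f.py
```

```text
c=0.63+L*Ft t=30.82 phi=-5.2 tilt=-2.2 r=58.3 y=0.4 Ft=-3.94 Fn=-8.26 Fy=-3.90 My=0.666 tq_grasp=-0.230 (+M 0.436) gap=0.255 grip=29 q=[-38.  26.  50. 107. -25.  56. -57.]
align move (tool mm) [ 3.1   0.48 -2.76]
```

Call:
step_arm(
  targets=[
    [-0.032,0,0.001,0,0.1,0,0],
    [-0.032,0,0.001,0,0.1,0,0],
    [-0.032,0,0.002,0,0.1,0,0],
    [-0.032,0,0.002,0,0.1,0,0],
    [0,0,0,0,0,0,0],
    [0,0,0,0,0,0,0],
    [0,0,0,0,0,0,0],
    [0,0,0,0,0,0,0],
    [0,0,0,0,0,0,0],
  ],
)

```text
time_s: 31.57
position: [0.5518, -0.0223, 0.1783]
eef_rot: [[0.922, 0.187, 0.339], [0.174, -0.982, 0.067], [0.346, -0.003, -0.938]]
ft_force: [-5.2, -4.5, -2.6]
finger_gap: 0.254
grasp_force: 30.4
```

```bash
python3 f.py
```

```text
c=1.33+L*Ft t=31.57 phi=-23.0 tilt=-20.2 r=59.3 y=0.3 Ft=-6.53 Fn=-0.07 Fy=-3.47 My=1.692 tq_grasp=-0.387 (+M 1.305) gap=0.254 grip=30 q=[-39.  15.  46. 124. -33.  30. -48.]
align move (tool mm) [ 2.87  0.44 -1.77]
```

Call:
step_arm(
  targets=[
    [0.032,0,0.001,0,-0.1,0,0],
    [0.032,0,0.001,0,-0.1,0,0],
    [0.032,0,0.002,0,-0.1,0,0],
    [0.032,0,0.002,0,-0.1,0,0],
    [0,0,0,0,0,0,0],
    [0,0,0,0,0,0,0],
    [0,0,0,0,0,0,0],
    [0,0,0,0,0,0,0],
    [0,0,0,0,0,0,0],
  ],
)

```text
time_s: 32.32
position: [0.5666, -0.0196, 0.1821]
eef_rot: [[0.981, 0.188, 0.042], [0.188, -0.982, 0.009], [0.043, -0.001, -0.999]]
ft_force: [2.3, -4.0, 3.0]
finger_gap: 0.25
grasp_force: 31.6
```

```bash
python3 f.py
```

```text
c=0.04+L*Ft t=32.32 phi=-2.3 tilt=-2.5 r=59.6 y=0.2 Ft=1.65 Fn=2.93 Fy=-4.32 My=0.087 tq_grasp=0.099 (+M 0.186) gap=0.250 grip=32 q=[-38.  27.  50. 107. -26.  56. -57.]
align move (tool mm) [-0.16  0.29 -1.36]
```

Call:
step_arm(
  targets=[
    [-0.032,0,0.001,0,0.1,0,0],
    [-0.032,0,0.001,0,0.1,0,0],
    [-0.032,0,0.002,0,0.1,0,0],
    [-0.032,0,0.001,0,0.1,0,0],
    [-0.032,0,0.001,0,0.1,0,0],
    [0,0,0,0,0,0,0],
    [0,0,0,0,0,0,0.55],
    [0,0,0,0,0,0,0.55],
    [0,0,0,0,0,0,0.55],
    [0.05,0,0.003,0,-0.151,0,0.55],
    [0.05,0,0.003,0,-0.151,0,0.55],
    [0.05,0,0.003,0,-0.151,0,0.55],
    [0.05,0,0.003,0,-0.151,0,0.55],
    [0.05,0,0.003,0,-0.151,0,0.55],
    [0.05,0,0.003,0,-0.151,0,0.55],
    [0.05,0,0.003,0,-0.151,0,0.55],
    [0.05,0,0.003,0,-0.151,0,0.55],
    [0.05,0,0.003,0,-0.151,0,0.55],
    [0,0,0,0,0,0,0.55],
    [0,0,0,0,0,0,0.55],
  ],
)

```text
time_s: 33.98
position: [0.5929, -0.0133, 0.1695]
eef_rot: [[0.788, 0.19, -0.585], [0.153, -0.982, -0.112], [-0.596, -0.001, -0.803]]
ft_force: [0.3, -0.4, 0.8]
finger_gap: 0.546
grasp_force: 0.0
```

```bash
python3 f.py; python3 m.py
```

```text
c=-0.03+L*Ft t=33.98 phi=40.4 tilt=36.6 r=56.7 y=1.5 Ft=-0.41 Fn=0.75 Fy=-0.49 My=-0.654 tq_grasp=-0.023 (+M -0.677) gap=0.546 grip=0 q=[-26.  55.  45.  69. -20. 103. -62.]
align move (tool mm) [-3.78  1.41 -4.38]
side 9 [[-91.0, 75.0], [-90.0, 73.0], [-91.0, 71.0], [-144.0, 46.0], [-138.0, 49.0], [-140.0, 48.0], [-136.0, 52.0], [-141.0, 55.0], [-140.0, 62.0]]
top 7 [[-92.0, 70.0], [-88.0, 71.0], [-91.0, 71.0], [-89.0, 72.0], [-92.0, 72.0], [-92.0, 73.0], [-92.0, 74.0]]
```

Call:
step_arm(
  targets=[
    [-0.019,0.005,-0.013,0,0,0,0.55],
    [-0.019,0.005,-0.012,0,0,0,0.55],
    [0,0,0,0,0,0,0],
    [0,0,0,0,0,0,0],
    [0,0,0,0,0,0,0],
    [0,0,0,0,0,0,0],
    [0,0,0,0,0,0,0],
    [0,0,0,0,0,0,0],
    [-0.033,0,0.001,0,0.1,0,0],
    [-0.033,0,0.001,0,0.1,0,0],
    [-0.033,0,0.002,0,0.1,0,0],
    [-0.033,0,0.001,0,0.1,0,0],
  ],
)

```text
time_s: 35.08
position: [0.5808, -0.0169, 0.1819]
eef_rot: [[0.934, 0.189, -0.303], [0.18, -0.982, -0.057], [-0.308, -0.002, -0.951]]
ft_force: [7.1, -4.0, -27.2]
finger_gap: 0.249
grasp_force: 25.5
```

Call:
step_arm(
  targets=[
    [-0.033,0,0.001,0,0.1,0,0],
    [-0.033,0,0.001,0,0.1,0,0],
    [-0.033,0,0.002,0,0.1,0,0],
    [-0.033,0,0.001,0,0.1,0,0],
    [-0.033,0,0.001,0,0.1,0,0],
    [0,0,0,0,0,0,0],
    [0,0,0,0,0,0,0],
    [0,0,0,0,0,0,0],
    [0,0,0,0,0,0,0],
    [0,0,0,0,0,0,0],
  ],
)

```text
time_s: 35.92
position: [0.562, -0.0204, 0.1847]
eef_rot: [[0.98, 0.188, 0.068], [0.187, -0.982, 0.016], [0.07, -0.003, -0.998]]
ft_force: [0.2, -2.4, -18.5]
finger_gap: 0.249
grasp_force: 28.6
```

```bash
python3 f.py
```

```text
c=0.55+L*Ft t=35.92 phi=-6.9 tilt=-4.0 r=62.6 y=0.2 Ft=-2.49 Fn=-18.30 Fy=-2.39 My=0.621 tq_grasp=-0.155 (+M 0.466) gap=0.249 grip=29 q=[-39.  25.  50. 109. -26.  54. -56.]
align move (tool mm) [3.2  0.43 1.48]
```

Call:
step_arm(
  targets=[
    [0.033,0,0.001,0,-0.1,0,0],
    [0.033,0,0.001,0,-0.1,0,0],
    [0,0,0,0,0,0,0],
    [0,0,0,0,0,0,0],
    [0,0,0,0,0,0,0],
    [0,0,0,0,0,0,0],
    [0,0,0,0,0,0,0],
  ],
)

```text
time_s: 36.5
position: [0.5713, -0.0188, 0.1856]
eef_rot: [[0.979, 0.188, -0.078], [0.188, -0.982, -0.013], [-0.079, -0.002, -0.997]]
ft_force: [7.7, -1.6, -20.7]
finger_gap: 0.25
grasp_force: 28.4
```

```bash
python3 f.py
```

```text
c=-1.69+L*Ft t=36.50 phi=4.2 tilt=4.5 r=63.2 y=0.0 Ft=8.74 Fn=-20.10 Fy=-3.01 My=-1.769 tq_grasp=0.552 (+M -1.217) gap=0.250 grip=28 q=[-37.  31.  50. 100. -24.  65. -58.]
align move (tool mm) [0.36 0.16 2.21]
```

```bash
cat > fit.py <<'E'
import numpy as np
from scipy.optimize import least_squares
D=np.array([[.7,1,-5.63,1.64,-2],[20,1,-4.92,1.30,16],[39,1,-2.45,.873,35],[-1,-1,-8.28,1.14,-5],[-29,-1,-12.02,2.28,-33],[-61,-1,-7.63,1.25,0],[-87,-1,-12.3,2.72,-26],[-84,0,-3.2,.85,-23],[-116,-1,-3.94,.63,-5],[-134,-1,-6.53,1.33,-23],[-113,1,1.65,.04,-2],[-180,-1,-2.49,.55,-7],[-169,1,8.74,-1.69,4]])
p,d,F,c,phi=D.T;r=np.radians
for nm,f,x0 in [("b,h",lambda x:x[2]+x[3]*d,[6,-65,0,1]),("b,h,phi",lambda x:x[2]+x[3]*d+x[4]*np.sin(r(phi)),[6,-65,0,1,0]),("b,h,c",lambda x:x[2]+x[3]*d+x[4]*(c+.2*F),[6,-65,0,1,0]),("all",lambda x:x[2]+x[3]*d+x[4]*(c+.2*F)+x[5]*np.sin(r(phi)),[6,-65,0,1,0,0]),("h,phi",lambda x:x[3]*d+x[4]*np.sin(r(phi))+.001*x[2],[6,-65,0,1,0])]:
    g=lambda x:np.r_[x[0]*np.sin(r(p+x[1]))+f(x)-F,(x[0]-5.7)/.5*1.5,x[2]/1.]
    s=least_squares(g,x0,loss="soft_l1",f_scale=2.);J=s.jac;cov=np.linalg.inv(J.T@J)*max(1,2*s.cost/7)
    print(nm,np.round(s.x,2),"sd beta",cov[1,1]**.5,"balance psi",-180-s.x[1],"rms",np.std(g(s.x)[:13]).round(2))
E
python3 fit.py
```

```text
b,h [  5.63 -77.05  -2.5    3.65] sd beta 17.918914853135114 balance psi -102.95138144181657 rms 2.21
b,h,phi [  5.5  -87.37  -2.66   3.18   3.51] sd beta 23.734380294787776 balance psi -92.63232105233975 rms 2.08
b,h,c [  5.61 -80.73  -1.48   6.25 -10.55] sd beta 8.61738936282271 balance psi -99.27402178098495 rms 0.95
all [  5.59 -82.84  -1.53   6.08 -10.33   0.88] sd beta 10.026451763352041 balance psi -97.16035771422364 rms 0.94
h,phi [ 5.940e+00 -6.354e+01 -1.000e-02  3.020e+00  4.610e+00] sd beta 18.64711223026161 balance psi -116.46009281488367 rms 2.41
```

```bash
cat >> fit.py <<'E'
print("phys")
for fix in(0,1):
  for bs in(.01,.1):
    f=lambda x:(.0615+x[4])*F+c-(x[0]*np.sin(r(p+x[1]))+x[2]+x[3]*d+fix*x[5]*np.sin(r(phi)))
    g=lambda x:np.r_[f(x)/.1,(x[0]-.345)/.04,x[2]/bs,x[5]/.1]
    s=least_squares(g,[.35,-65,0,.3,.19,0],loss="soft_l1");J=s.jac;cov=np.linalg.inv(J.T@J)
    print(np.round(s.x,3),"sd",cov[1,1]**.5,"psi",-180-s.x[1],"res",np.round(f(s.x),2))
E
python3 fit.py | sed -n '/phys/,$p'
```

```text
phys
[ 3.4600e-01 -7.7972e+01 -2.0000e-03  4.5400e-01  1.9700e-01  0.0000e+00] sd 10.846881033019672 psi -102.0281309520381 res [ 0.07 -0.13  0.01 -0.2  -0.04 -0.04  0.09  0.13 -0.02 -0.08 -0.05  0.02
 -0.2 ]
[ 3.5400e-01 -8.5871e+01 -8.5000e-02  4.9600e-01  2.0700e-01  0.0000e+00] sd 13.398104052263331 psi -94.12864777032122 res [ 0.07 -0.11  0.06 -0.15 -0.05 -0.02  0.04  0.14  0.02 -0.07 -0.04  0.11
 -0.1 ]
[ 3.4600e-01 -7.7233e+01 -2.0000e-03  4.5800e-01  1.9700e-01 -2.6000e-02] sd 11.074048008174335 psi -102.76685672703307 res [ 0.07 -0.13  0.01 -0.2  -0.05 -0.03  0.09  0.13 -0.01 -0.09 -0.05  0.03
 -0.2 ]
[ 3.5400e-01 -8.5797e+01 -8.5000e-02  4.9700e-01  2.0700e-01 -2.0000e-03] sd 13.884479550691262 psi -94.2033148385077 res [ 0.07 -0.11  0.06 -0.15 -0.05 -0.02  0.04  0.14  0.02 -0.07 -0.04  0.11
 -0.1 ]
```

Call:
step_arm(
  targets=[
    [0.033,0,0.006,0,-0.1,0,0],
    [0.033,0,0.006,0,-0.1,0,0],
    [0.033,0,0.002,0,-0.1,0,0],
  ],
)

```text
time_s: 36.75
position: [0.5796, -0.0172, 0.185]
eef_rot: [[0.933, 0.187, -0.309], [0.179, -0.982, -0.055], [-0.314, -0.003, -0.95]]
ft_force: [-3.8, 1.1, 5.8]
finger_gap: 0.251
grasp_force: 31.3
```

```bash
sed -i 's/c=M@Y+1.05\*np.sin(tilt);/c=M@Y+1.05*np.sin(tilt);print(f"T={c+(.197+np.hypot(g@X,g@Z))*(F@t):.3f} ",end="");/' h.py; python3 f.py
```

```text
T=-0.213 c=1.09+L*Ft t=36.75 phi=15.9 tilt=18.3 r=64.0 y=0.0 Ft=-4.98 Fn=4.64 Fy=1.75 My=0.757 tq_grasp=-0.318 (+M 0.438) gap=0.251 grip=31 q=[-32.  41.  48.  87. -22.  83. -60.]
align move (tool mm) [2.63 0.23 2.95]
```

Call:
step_arm(
  targets=[
    [0.033,0,0.001,0,-0.1,0,0],
    [0.033,0,0.001,0,-0.1,0,0],
  ],
)

```text
time_s: 36.92
position: [0.5863, -0.016, 0.1831]
eef_rot: [[0.873, 0.188, -0.45], [0.168, -0.982, -0.083], [-0.457, -0.003, -0.889]]
ft_force: [-2.2, 1.2, 10.5]
finger_gap: 0.255
grasp_force: 31.8
```

```bash
python3 f.py
```

```text
T=-0.362 c=1.24+L*Ft t=36.92 phi=24.9 tilt=27.2 r=64.5 y=0.0 Ft=-6.13 Fn=8.69 Fy=1.57 My=0.761 tq_grasp=-0.395 (+M 0.365) gap=0.255 grip=32 q=[-29.  47.  47.  78. -21.  93. -61.]
align move (tool mm) [2.61 0.2  3.48]
```

Call:
step_arm(
  targets=[
    [0.033,0,0.001,0,-0.1,0,0],
    [0.033,0,0.001,0,-0.1,0,0],
  ],
)

```text
time_s: 37.08
position: [0.5926, -0.0147, 0.1803]
eef_rot: [[0.793, 0.189, -0.579], [0.154, -0.982, -0.109], [-0.589, -0.002, -0.808]]
ft_force: [3.4, 2.4, 13.0]
finger_gap: 0.249
grasp_force: 32.4
```

```bash
python3 f.py
```

```text
T=-0.092 c=0.99+L*Ft t=37.08 phi=33.7 tilt=36.1 r=65.0 y=0.1 Ft=-4.12 Fn=12.93 Fy=1.69 My=0.368 tq_grasp=-0.268 (+M 0.100) gap=0.249 grip=32 q=[-26.  54.  45.  69. -20. 104. -62.]
align move (tool mm) [2.77 0.16 3.97]
```

Call:
step_arm(
  targets=[
    [0,0,0,0,0,0,0],
    [0,0,0,0,0,0,0],
    [0,0,0,0,0,0,0],
  ],
)

```text
time_s: 37.33
position: [0.5934, -0.0147, 0.1781]
eef_rot: [[0.795, 0.19, -0.575], [0.155, -0.982, -0.11], [-0.586, -0.002, -0.81]]
ft_force: [5.6, 1.7, -0.5]
finger_gap: 0.249
grasp_force: 32.8
```

```bash
python3 f.py
```

```text
T=0.585 c=-0.72+L*Ft t=37.33 phi=35.3 tilt=35.9 r=63.7 y=0.0 Ft=5.00 Fn=2.95 Fy=0.59 My=-1.333 tq_grasp=0.319 (+M -1.014) gap=0.249 grip=33 q=[-26.  54.  45.  69. -20. 103. -62.]
align move (tool mm) [0.62 0.02 2.72]
```

Call:
step_arm(
  targets=[
    [0,0,0,0,0,0,0.55],
    [0,0,0,0,0,0,0.55],
    [0,0,0,0,0,0,0.55],
    [-0.049,0,0.003,0,0.151,0,0.55],
    [-0.049,0,0.003,0,0.151,0,0.55],
    [-0.049,0,0.003,0,0.151,0,0.55],
    [-0.049,0,0.003,0,0.151,0,0.55],
    [-0.049,0,0.003,0,0.151,0,0.55],
    [-0.049,0,0.003,0,0.151,0,0.55],
    [-0.049,0,0.003,0,0.151,0,0.55],
    [-0.049,0,0.003,0,0.151,0,0.55],
    [-0.049,0,0.003,0,0.151,0,0.55],
    [0,0,0,0,0,0,0.55],
    [0,0,0,0,0,0,0.55],
    [0,0,0,0,0,0,0.55],
  ],
)

```text
time_s: 38.58
position: [0.5505, -0.0229, 0.182]
eef_rot: [[0.891, 0.188, 0.413], [0.169, -0.982, 0.082], [0.421, -0.003, -0.907]]
ft_force: [2.1, 0.4, 0.5]
finger_gap: 0.553
grasp_force: 0.0
```

```bash
python3 f.py; python3 m.py
```

```text
T=0.513 c=-0.06+L*Ft t=38.58 phi=-24.3 tilt=-24.9 r=63.3 y=-0.1 Ft=2.18 Fn=-0.39 Fy=-0.02 My=0.387 tq_grasp=0.138 (+M 0.525) gap=0.553 grip=0 q=[-37.  12.  43. 128. -38.  24. -42.]
align move (tool mm) [-0.73  0.08  2.34]
side 10 [[-90.0, 77.0], [-92.0, 73.0], [-93.0, 70.0], [-91.0, 71.0], [-131.0, 47.0], [-131.0, 49.0], [-130.0, 54.0], [-132.0, 52.0], [-131.0, 56.0], [-137.0, 59.0]]
top 0 []
```

Call:
step_arm(
  targets=[
    [-0.007,-0.003,0.01,0,0,0,0.55],
    [0,0,0,0,0,0,0],
    [0,0,0,0,0,0,0],
    [0,0,0,0,0,0,0],
    [0,0,0,0,0,0,0],
    [0,0,0,0,0,0,0],
    [0,0,0,0,0,0,0],
    [0.032,0,0.001,0,-0.1,0,0],
    [0.032,0,0.001,0,-0.1,0,0],
  ],
)

```text
time_s: 39.43
position: [0.553, -0.0223, 0.1816]
eef_rot: [[0.947, 0.186, 0.262], [0.178, -0.983, 0.053], [0.267, -0.003, -0.964]]
ft_force: [2.5, 1.6, -17.7]
finger_gap: 0.255
grasp_force: 26.8
```

```bash
python3 f.py
```

```text
T=-0.364 c=0.49+L*Ft t=39.43 phi=-19.3 tilt=-15.5 r=61.9 y=0.0 Ft=-3.29 Fn=-17.59 Fy=1.11 My=0.768 tq_grasp=-0.204 (+M 0.564) gap=0.255 grip=27 q=[-40.  17.  49. 120. -30.  37. -52.]
align move (tool mm) [4.18 0.18 0.8 ]
```

Call:
step_arm(
  targets=[
    [0.032,0,0.001,0,-0.1,0,0],
  ],
)

```text
time_s: 39.52
position: [0.5564, -0.0216, 0.1829]
eef_rot: [[0.965, 0.187, 0.186], [0.183, -0.982, 0.038], [0.19, -0.003, -0.982]]
ft_force: [-6.0, -0.3, -1.2]
finger_gap: 0.257
grasp_force: 29.2
```

```bash
python3 f.py
```

```text
T=-0.179 c=1.41+L*Ft t=39.52 phi=-14.5 tilt=-10.9 r=62.1 y=0.1 Ft=-6.12 Fn=0.30 Fy=0.84 My=1.604 tq_grasp=-0.380 (+M 1.225) gap=0.257 grip=29 q=[-40.  20.  50. 115. -28.  44. -54.]
align move (tool mm) [3.89 0.24 0.93]
```

Call:
step_arm(
  targets=[
    [0.032,0,0.001,0,-0.1,0,0],
  ],
)

```text
time_s: 39.6
position: [0.5598, -0.021, 0.1839]
eef_rot: [[0.976, 0.187, 0.11], [0.186, -0.982, 0.024], [0.112, -0.003, -0.994]]
ft_force: [-9.4, -0.7, 7.6]
finger_gap: 0.254
grasp_force: 30.4
```

```bash
python3 f.py
```

```text
T=-0.357 c=1.70+L*Ft t=39.60 phi=-9.8 tilt=-6.4 r=62.2 y=0.1 Ft=-7.95 Fn=9.11 Fy=1.07 My=1.822 tq_grasp=-0.495 (+M 1.328) gap=0.254 grip=30 q=[-40.  23.  50. 111. -26.  50. -55.]
align move (tool mm) [3.68 0.26 1.07]
```

Call:
step_arm(
  targets=[
    [0.032,0,0.001,0,-0.1,0,0],
  ],
)

```text
time_s: 39.68
position: [0.5633, -0.0203, 0.1847]
eef_rot: [[0.982, 0.187, 0.033], [0.187, -0.982, 0.01], [0.034, -0.003, -0.999]]
ft_force: [-9.8, 0.1, 14.9]
finger_gap: 0.249
grasp_force: 31.3
```

```bash
python3 f.py
```

```text
T=-0.097 c=2.04+L*Ft t=39.68 phi=-5.2 tilt=-2.0 r=62.4 y=0.0 Ft=-8.26 Fn=15.69 Fy=1.99 My=2.081 tq_grasp=-0.515 (+M 1.565) gap=0.249 grip=31 q=[-39.  26.  50. 107. -25.  56. -57.]
align move (tool mm) [3.48 0.25 1.31]
```

Call:
step_arm(
  targets=[
    [0.032,0,0.001,0,-0.1,0,0],
  ],
)

```text
time_s: 39.77
position: [0.5667, -0.0197, 0.1851]
eef_rot: [[0.981, 0.187, -0.044], [0.187, -0.982, -0.005], [-0.044, -0.003, -0.999]]
ft_force: [-10.8, -0.0, 19.6]
finger_gap: 0.253
grasp_force: 31.8
```

```bash
python3 f.py
```

```text
T=-0.385 c=2.32+L*Ft t=39.77 phi=-0.6 tilt=2.5 r=62.6 y=0.0 Ft=-10.41 Fn=19.73 Fy=2.00 My=2.271 tq_grasp=-0.652 (+M 1.619) gap=0.253 grip=32 q=[-37.  30.  50. 102. -25.  62. -58.]
align move (tool mm) [3.37 0.22 1.52]
```

Call:
step_arm(
  targets=[
    [0.032,0,0.001,0,-0.1,0,0],
  ],
)

```text
time_s: 39.85
position: [0.5702, -0.0191, 0.1854]
eef_rot: [[0.975, 0.187, -0.12], [0.186, -0.982, -0.02], [-0.121, -0.003, -0.993]]
ft_force: [-10.1, 0.5, 22.2]
finger_gap: 0.25
grasp_force: 32.1
```

```bash
python3 f.py
```

```text
T=-0.510 c=2.44+L*Ft t=39.85 phi=4.0 tilt=7.0 r=62.9 y=-0.0 Ft=-11.33 Fn=21.43 Fy=2.42 My=2.308 tq_grasp=-0.713 (+M 1.595) gap=0.250 grip=32 q=[-36.  33.  50.  98. -24.  68. -58.]
align move (tool mm) [3.28 0.18 1.78]
```

Call:
step_arm(
  targets=[
    [0.032,0,0.001,0,-0.1,0,0],
  ],
)

```text
time_s: 39.93
position: [0.5736, -0.0184, 0.1853]
eef_rot: [[0.963, 0.187, -0.195], [0.184, -0.982, -0.034], [-0.198, -0.003, -0.98]]
ft_force: [-8.0, 1.9, 24.1]
finger_gap: 0.253
grasp_force: 32.2
```

```bash
python3 f.py
```

```text
T=-0.324 c=2.53+L*Ft t=39.93 phi=8.5 tilt=11.4 r=63.1 y=0.0 Ft=-10.96 Fn=22.75 Fy=3.34 My=2.317 tq_grasp=-0.691 (+M 1.626) gap=0.253 grip=32 q=[-35.  36.  49.  94. -23.  74. -59.]
align move (tool mm) [3.24 0.2  2.01]
```

Call:
step_arm(
  targets=[
    [0.032,0,0.001,0,-0.1,0,0],
  ],
)

```text
time_s: 40.02
position: [0.5771, -0.0178, 0.185]
eef_rot: [[0.945, 0.187, -0.27], [0.181, -0.982, -0.049], [-0.274, -0.003, -0.962]]
ft_force: [-6.5, 2.4, 25.3]
finger_gap: 0.251
grasp_force: 32.4
```

```bash
python3 f.py
```

```text
T=-0.463 c=2.52+L*Ft t=40.02 phi=13.0 tilt=15.9 r=63.4 y=-0.0 Ft=-11.47 Fn=23.36 Fy=3.59 My=2.236 tq_grasp=-0.727 (+M 1.509) gap=0.251 grip=32 q=[-33.  39.  49.  89. -23.  80. -60.]
align move (tool mm) [3.2  0.16 2.27]
```

Call:
step_arm(
  targets=[
    [0.032,0,-0.004,0,-0.1,0,0],
    [0.032,0,-0.004,0,-0.1,0,0],
    [0,0,0,0,0,0,0],
    [-0.032,0,0.001,0,0.1,0,0],
    [-0.032,0,0.001,0,0.1,0,0],
    [-0.032,0,0.001,0,0.1,0,0],
  ],
)

```text
time_s: 40.52
position: [0.5766, -0.0178, 0.1831]
eef_rot: [[0.964, 0.189, -0.184], [0.186, -0.982, -0.035], [-0.188, -0.0, -0.982]]
ft_force: [7.6, -1.7, -16.9]
finger_gap: 0.256
grasp_force: 29.2
```

```bash
python3 f.py
```

```text
T=0.091 c=-2.57+L*Ft t=40.52 phi=11.4 tilt=10.8 r=61.5 y=0.1 Ft=10.31 Fn=-15.11 Fy=-3.11 My=-2.771 tq_grasp=0.634 (+M -2.137) gap=0.256 grip=29 q=[-35.  36.  49.  94. -23.  73. -59.]
align move (tool mm) [-0.61  0.06  0.45]
```

Call:
step_arm(
  targets=[
    [-0.032,0,0.001,0,0.1,0,0],
  ],
)

```text
time_s: 40.6
position: [0.5731, -0.0184, 0.1835]
eef_rot: [[0.976, 0.189, -0.108], [0.188, -0.982, -0.021], [-0.11, -0.0, -0.994]]
ft_force: [10.1, -2.5, -20.4]
finger_gap: 0.249
grasp_force: 28.6
```

```bash
python3 f.py
```

```text
T=0.450 c=-2.59+L*Ft t=40.60 phi=6.6 tilt=6.3 r=61.3 y=0.1 Ft=11.78 Fn=-19.18 Fy=-4.36 My=-2.708 tq_grasp=0.722 (+M -1.986) gap=0.249 grip=29 q=[-36.  33.  50.  98. -24.  67. -58.]
align move (tool mm) [-0.33  0.13  0.28]
```

Call:
step_arm(
  targets=[
    [-0.032,0,0.001,0,0.1,0,0],
  ],
)

```text
time_s: 40.68
position: [0.5695, -0.0191, 0.1836]
eef_rot: [[0.982, 0.189, -0.032], [0.188, -0.982, -0.006], [-0.032, 0.0, -0.999]]
ft_force: [10.3, -2.3, -24.7]
finger_gap: 0.252
grasp_force: 27.9
```

```bash
python3 f.py
```

```text
T=0.265 c=-2.44+L*Ft t=40.68 phi=1.9 tilt=1.9 r=61.1 y=0.1 Ft=10.48 Fn=-24.34 Fy=-4.19 My=-2.473 tq_grasp=0.640 (+M -1.833) gap=0.252 grip=28 q=[-38.  30.  50. 103. -25.  62. -57.]
align move (tool mm) [0.01 0.14 0.1 ]
```

Call:
step_arm(
  targets=[
    [-0.032,0,0.001,0,0.1,0,0],
  ],
)

```text
time_s: 40.77
position: [0.566, -0.0197, 0.1834]
eef_rot: [[0.981, 0.188, 0.044], [0.188, -0.982, 0.008], [0.045, 0.0, -0.999]]
ft_force: [13.8, -3.0, -28.8]
finger_gap: 0.251
grasp_force: 27.4
```

```bash
python3 f.py
```

```text
T=0.553 c=-2.43+L*Ft t=40.77 phi=-2.9 tilt=-2.6 r=61.0 y=0.2 Ft=11.54 Fn=-29.46 Fy=-5.51 My=-2.378 tq_grasp=0.704 (+M -1.674) gap=0.251 grip=27 q=[-39.  26.  50. 107. -26.  56. -56.]
align move (tool mm) [ 0.35  0.18 -0.  ]
```

Call:
step_arm(
  targets=[
    [-0.032,0,0.001,0,0.1,0,0],
  ],
)

```text
time_s: 40.85
position: [0.5624, -0.0204, 0.1831]
eef_rot: [[0.975, 0.188, 0.121], [0.187, -0.982, 0.023], [0.123, 0.0, -0.992]]
ft_force: [15.0, -2.3, -32.2]
finger_gap: 0.25
grasp_force: 26.7
```

```bash
python3 f.py
```

```text
T=0.243 c=-2.31+L*Ft t=40.85 phi=-7.7 tilt=-7.0 r=61.0 y=0.2 Ft=9.88 Fn=-33.84 Fy=-5.05 My=-2.177 tq_grasp=0.603 (+M -1.575) gap=0.250 grip=27 q=[-40.  23.  50. 111. -27.  49. -55.]
align move (tool mm) [ 0.74  0.19 -0.  ]
```

Call:
step_arm(
  targets=[
    [-0.032,0,0.001,0,0.1,0,0],
  ],
)

```text
time_s: 40.93
position: [0.559, -0.021, 0.1826]
eef_rot: [[0.962, 0.188, 0.196], [0.185, -0.982, 0.037], [0.199, 0.001, -0.98]]
ft_force: [18.2, -1.2, -32.4]
finger_gap: 0.251
grasp_force: 26.6
```

```bash
python3 f.py
```

```text
T=0.578 c=-2.08+L*Ft t=40.93 phi=-12.4 tilt=-11.5 r=61.1 y=0.2 Ft=10.30 Fn=-35.41 Fy=-4.60 My=-1.872 tq_grasp=0.630 (+M -1.243) gap=0.251 grip=27 q=[-41.  20.  50. 116. -28.  43. -54.]
align move (tool mm) [0.98 0.21 0.1 ]
```

Call:
step_arm(
  targets=[
    [-0.032,0,0.001,0,0.1,0,0],
  ],
)

```text
time_s: 41.02
position: [0.5558, -0.0217, 0.1821]
eef_rot: [[0.944, 0.188, 0.271], [0.181, -0.982, 0.051], [0.275, 0.001, -0.961]]
ft_force: [19.1, 1.3, -30.7]
finger_gap: 0.248
grasp_force: 26.4
```

```bash
python3 f.py
```

```text
T=0.450 c=-1.94+L*Ft t=41.02 phi=-16.9 tilt=-16.0 r=61.5 y=0.2 Ft=9.25 Fn=-34.85 Fy=-2.29 My=-1.653 tq_grasp=0.569 (+M -1.084) gap=0.248 grip=26 q=[-41.  17.  49. 120. -30.  37. -51.]
align move (tool mm) [0.93 0.19 0.51]
```

Call:
step_arm(
  targets=[
    [-0.032,0,0.001,0,0.1,0,0],
  ],
)

```text
time_s: 41.1
position: [0.553, -0.0223, 0.1817]
eef_rot: [[0.92, 0.188, 0.344], [0.176, -0.982, 0.065], [0.35, 0.001, -0.937]]
ft_force: [20.5, 3.8, -30.1]
finger_gap: 0.25
grasp_force: 26.3
```

```bash
python3 f.py
```

```text
T=0.376 c=-1.90+L*Ft t=41.10 phi=-20.9 tilt=-20.5 r=62.1 y=0.1 Ft=8.78 Fn=-35.57 Fy=-0.13 My=-1.530 tq_grasp=0.545 (+M -0.985) gap=0.250 grip=26 q=[-40.  14.  47. 124. -33.  30. -48.]
align move (tool mm) [0.42 0.1  1.05]
```

Call:
step_arm(
  targets=[
    [-0.032,0,0.001,0,0.1,0,0],
  ],
)

```text
time_s: 41.18
position: [0.5504, -0.0229, 0.1811]
eef_rot: [[0.89, 0.188, 0.416], [0.171, -0.982, 0.079], [0.423, 0.001, -0.906]]
ft_force: [23.5, 8.6, -27.5]
finger_gap: 0.253
grasp_force: 26.2
```

```bash
python3 f.py
```

```text
T=0.781 c=-2.06+L*Ft t=41.18 phi=-24.7 tilt=-25.0 r=62.6 y=0.0 Ft=10.94 Fn=-35.29 Fy=4.04 My=-1.613 tq_grasp=0.684 (+M -0.929) gap=0.253 grip=26 q=[-37.  12.  44. 128. -39.  23. -42.]
align move (tool mm) [-0.37 -0.02  1.58]
```

Call:
step_arm(
  targets=[
    [0,0,0.008,0,0,0,0],
    [0,0,0.008,0,0,0,0],
    [0,0,0,0,0,0,0],
    [0,0,0,0,0,0,0],
  ],
)

```text
time_s: 41.52
position: [0.5491, -0.0231, 0.1803]
eef_rot: [[0.892, 0.187, 0.411], [0.168, -0.982, 0.083], [0.419, -0.005, -0.908]]
ft_force: [-26.9, -2.7, 33.2]
finger_gap: 0.248
grasp_force: 36.0
```

```bash
python3 f.py; python3 m.py
```

```text
T=-0.166 c=2.32+L*Ft t=41.52 phi=-26.1 tilt=-24.8 r=62.4 y=-0.0 Ft=-9.60 Fn=41.66 Fy=2.40 My=2.764 tq_grasp=-0.599 (+M 2.165) gap=0.248 grip=36 q=[-37.  12.  43. 128. -39.  24. -41.]
align move (tool mm) [1.41 0.29 1.36]
side 12 [[-90.0, 77.0], [-92.0, 74.0], [-92.0, 72.0], [-90.0, 72.0], [-132.0, 47.0], [-134.0, 49.0], [-132.0, 54.0], [-133.0, 52.0], [-131.0, 56.0], [-139.0, 59.0], [-131.0, 63.0], [-134.0, 66.0]]
top 0 []
```

Call:
step_arm(
  targets=[
    [0.032,0,0.001,0,-0.1,0,0],
    [0.032,0,0.001,0,-0.1,0,0],
    [0.032,0,0.001,0,-0.1,0,0],
    [0.032,0,0.001,0,-0.1,0,0],
    [0,0,0,0,0,0,0],
    [0,0,0,0,0,0,0],
    [0,0,0,0,0,0,0],
    [0,0,0,0,0,0,0],
  ],
)

```text
time_s: 42.28
position: [0.564, -0.0204, 0.1846]
eef_rot: [[0.975, 0.188, 0.118], [0.187, -0.982, 0.024], [0.121, -0.002, -0.993]]
ft_force: [-0.0, 0.2, 9.2]
finger_gap: 0.247
grasp_force: 33.2
```

```bash
python3 f.py; python3 m.py
```

```text
T=0.457 c=0.20+L*Ft t=42.28 phi=-6.1 tilt=-6.9 r=62.3 y=-0.1 Ft=1.00 Fn=9.17 Fy=0.21 My=0.325 tq_grasp=0.062 (+M 0.387) gap=0.247 grip=33 q=[-40.  23.  51. 111. -27.  50. -55.]
align move (tool mm) [-0.92  0.03  1.31]
side 9 [[-92.0, 73.0], [-91.0, 73.0], [-89.0, 74.0], [-92.0, 73.0], [-114.0, 45.0], [-118.0, 51.0], [-117.0, 56.0], [-113.0, 69.0], [-110.0, 69.0]]
top 0 []
```

Call:
step_arm(
  targets=[
    [-0.032,0,0.001,0,0.1,0,0],
    [-0.032,0,0.001,0,0.1,0,0],
    [-0.032,0,0.001,0,0.1,0,0],
    [0,0,0,0,0,0,0],
    [0.032,0,0.001,0,-0.1,0,0],
    [0.032,0,0.001,0,-0.1,0,0],
    [0.032,0,0.001,0,-0.1,0,0],
  ],
)

```text
time_s: 42.97
position: [0.5601, -0.0209, 0.184]
eef_rot: [[0.976, 0.187, 0.109], [0.185, -0.982, 0.024], [0.111, -0.004, -0.994]]
ft_force: [-9.0, -0.6, 5.7]
finger_gap: 0.246
grasp_force: 32.6
```

```bash
python3 f.py|cut -c1-110
```

```text
T=-0.141 c=1.91+L*Ft t=42.97 phi=-9.5 tilt=-6.4 r=62.2 y=0.1 Ft=-7.92 Fn=7.09 Fy=1.10 My=2.029 tq_grasp=-0.493
align move (tool mm) [3.42 0.31 1.1 ]
```

Call:
step_arm(
  targets=[
    [0.032,0,0.001,0,-0.1,0,0],
  ],
)

```text
time_s: 43.05
position: [0.5636, -0.0202, 0.1847]
eef_rot: [[0.982, 0.187, 0.032], [0.187, -0.982, 0.009], [0.033, -0.003, -0.999]]
ft_force: [-11.0, -1.0, 13.8]
finger_gap: 0.251
grasp_force: 33.5
```

```bash
python3 f.py|cut -c1-110
```

```text
T=-0.151 c=2.38+L*Ft t=43.05 phi=-4.9 tilt=-1.9 r=62.4 y=0.1 Ft=-9.75 Fn=14.71 Fy=1.10 My=2.411 tq_grasp=-0.60
align move (tool mm) [3.27 0.28 1.32]
```

Call:
step_arm(
  targets=[
    [0.032,0,0.001,0,-0.1,0,0],
  ],
)

```text
time_s: 43.13
position: [0.5671, -0.0196, 0.1852]
eef_rot: [[0.981, 0.187, -0.045], [0.187, -0.982, -0.005], [-0.045, -0.003, -0.999]]
ft_force: [-11.0, 1.0, 16.8]
finger_gap: 0.258
grasp_force: 34.0
```

```bash
python3 f.py|cut -c1-110
```

```text
T=-0.160 c=2.58+L*Ft t=43.13 phi=-0.2 tilt=2.6 r=62.6 y=0.0 Ft=-10.54 Fn=16.85 Fy=2.99 My=2.530 tq_grasp=-0.66
align move (tool mm) [3.11 0.22 1.56]
```

Call:
step_arm(
  targets=[
    [0.032,0,0.001,0,-0.1,0,0],
  ],
)

```text
time_s: 43.22
position: [0.5705, -0.019, 0.1853]
eef_rot: [[0.975, 0.187, -0.122], [0.186, -0.982, -0.02], [-0.123, -0.003, -0.992]]
ft_force: [-10.7, -0.3, 18.9]
finger_gap: 0.252
grasp_force: 34.2
```

```bash
python3 f.py|cut -c1-110
```

```text
T=-0.414 c=2.70+L*Ft t=43.22 phi=4.3 tilt=7.1 r=62.9 y=0.0 Ft=-11.99 Fn=18.08 Fy=1.76 My=2.573 tq_grasp=-0.754
align move (tool mm) [3.06 0.22 1.79]
```

Call:
step_arm(
  targets=[
    [0.032,0,0.001,0,-0.1,0,0],
  ],
)

```text
time_s: 43.3
position: [0.5739, -0.0183, 0.1853]
eef_rot: [[0.962, 0.187, -0.197], [0.184, -0.982, -0.035], [-0.2, -0.003, -0.98]]
ft_force: [-8.4, 0.7, 20.5]
finger_gap: 0.253
grasp_force: 34.3
```

```bash
python3 f.py|cut -c1-110
```

```text
T=-0.199 c=2.71+L*Ft t=43.30 phi=8.8 tilt=11.6 r=63.1 y=0.0 Ft=-11.17 Fn=19.00 Fy=2.25 My=2.495 tq_grasp=-0.70
align move (tool mm) [3.03 0.21 2.05]
```

Call:
step_arm(
  targets=[
    [0.032,0,0.001,0,-0.1,0,0],
  ],
)

```text
time_s: 43.38
position: [0.5773, -0.0177, 0.1849]
eef_rot: [[0.944, 0.187, -0.272], [0.18, -0.982, -0.049], [-0.276, -0.002, -0.961]]
ft_force: [-6.7, 2.3, 22.5]
finger_gap: 0.253
grasp_force: 34.4
```

```bash
python3 f.py|cut -c1-110
```

```text
T=-0.157 c=2.75+L*Ft t=43.38 phi=13.3 tilt=16.0 r=63.4 y=0.0 Ft=-11.16 Fn=20.44 Fy=3.51 My=2.458 tq_grasp=-0.7
align move (tool mm) [3.02 0.19 2.28]
```

Call:
step_arm(
  targets=[
    [0.032,0,-0.003,0,-0.1,0,0],
    [0.032,0,-0.003,0,-0.1,0,0],
    [0,0,0,0,0,0,0],
    [-0.032,0,0.001,0,0.1,0,0],
    [-0.032,0,0.001,0,0.1,0,0],
    [-0.032,0,0.001,0,0.1,0,0],
  ],
)

```text
time_s: 43.88
position: [0.5771, -0.0178, 0.1831]
eef_rot: [[0.964, 0.189, -0.186], [0.185, -0.982, -0.036], [-0.189, 0.0, -0.982]]
ft_force: [7.9, -0.7, -14.5]
finger_gap: 0.253
grasp_force: 32.3
```

```bash
python3 f.py|cut -c1-110
```

```text
T=0.435 c=-2.28+L*Ft t=43.88 phi=11.9 tilt=10.9 r=61.6 y=0.0 Ft=10.49 Fn=-12.56 Fy=-2.18 My=-2.475 tq_grasp=0.
align move (tool mm) [-1.08  0.02  0.59]
```

Call:
step_arm(
  targets=[
    [-0.032,0,0.001,0,0.1,0,0],
  ],
)

```text
time_s: 43.97
position: [0.5737, -0.0183, 0.1835]
eef_rot: [[0.976, 0.189, -0.109], [0.187, -0.982, -0.021], [-0.111, 0.0, -0.994]]
ft_force: [10.0, -1.9, -20.6]
finger_gap: 0.253
grasp_force: 31.3
```

```bash
python3 f.py|cut -c1-110
```

```text
T=0.437 c=-2.65+L*Ft t=43.97 phi=7.2 tilt=6.4 r=61.4 y=0.1 Ft=11.95 Fn=-19.28 Fy=-3.76 My=-2.767 tq_grasp=0.73
align move (tool mm) [-0.89  0.1   0.39]
```

Call:
step_arm(
  targets=[
    [-0.032,0,0.001,0,0.1,0,0],
  ],
)

```text
time_s: 44.05
position: [0.5703, -0.019, 0.1836]
eef_rot: [[0.982, 0.189, -0.033], [0.188, -0.982, -0.007], [-0.033, 0.0, -0.999]]
ft_force: [10.3, -2.8, -25.0]
finger_gap: 0.249
grasp_force: 30.5
```

```bash
python3 f.py|cut -c1-110
```

```text
T=0.293 c=-2.46+L*Ft t=44.05 phi=2.6 tilt=1.9 r=61.2 y=0.2 Ft=10.66 Fn=-24.55 Fy=-4.71 My=-2.495 tq_grasp=0.65
align move (tool mm) [-0.72  0.13  0.18]
```

Call:
step_arm(
  targets=[
    [-0.032,0,0.001,0,0.1,0,0],
  ],
)

```text
time_s: 44.13
position: [0.5668, -0.0196, 0.1835]
eef_rot: [[0.981, 0.188, 0.044], [0.188, -0.982, 0.008], [0.044, 0.001, -0.999]]
ft_force: [14.0, -1.6, -29.0]
finger_gap: 0.25
grasp_force: 29.7
```

```bash
python3 f.py|cut -c1-110
```

```text
T=0.675 c=-2.52+L*Ft t=44.13 phi=-2.1 tilt=-2.5 r=61.0 y=0.2 Ft=12.38 Fn=-29.50 Fy=-4.18 My=-2.472 tq_grasp=0.
align move (tool mm) [-0.45  0.14  0.01]
```

Call:
step_arm(
  targets=[
    [-0.032,0,0.001,0,0.1,0,0],
  ],
)

```text
time_s: 44.22
position: [0.5633, -0.0202, 0.1832]
eef_rot: [[0.975, 0.188, 0.12], [0.187, -0.982, 0.022], [0.122, 0.001, -0.993]]
ft_force: [15.8, -2.0, -31.4]
finger_gap: 0.25
grasp_force: 29.1
```

```bash
python3 f.py|cut -c1-110
```

```text
T=0.634 c=-2.27+L*Ft t=44.22 phi=-6.9 tilt=-7.0 r=61.0 y=0.2 Ft=11.27 Fn=-33.03 Fy=-4.94 My=-2.146 tq_grasp=0.
align move (tool mm) [-0.13  0.17 -0.04]
```

Call:
step_arm(
  targets=[
    [-0.032,0,0.001,0,0.1,0,0],
  ],
)

```text
time_s: 44.3
position: [0.5598, -0.0209, 0.1826]
eef_rot: [[0.963, 0.188, 0.195], [0.185, -0.982, 0.036], [0.199, 0.001, -0.98]]
ft_force: [18.0, -0.9, -33.1]
finger_gap: 0.253
grasp_force: 28.5
```

```bash
python3 f.py
```

```text
T=0.588 c=-2.12+L*Ft t=44.30 phi=-11.6 tilt=-11.5 r=60.9 y=0.2 Ft=10.51 Fn=-35.90 Fy=-4.27 My=-1.914 tq_grasp=0.640 (+M -1.274) gap=0.253 grip=28 q=[-41.  20.  51. 116. -28.  43. -53.]
align move (tool mm) [ 0.14  0.2  -0.08]
```

Call:
step_arm(
  targets=[
    [0,0,0.006,0,0,0,0],
    [0.032,0,0.001,0,-0.1,0,0],
    [0.032,0,0.001,0,-0.1,0,0],
    [0.018,0,0,0,-0.055,0,0],
    [0,0,0,0,0,0,0],
    [0,0,0,0,0,0,0],
    [0,0,0,0,0,0,0],
    [0,0,0,0,0,0,0],
    [0,0,0,0,0,0,0],
    [0,0,0,0,0,0,0],
  ],
)

```text
time_s: 45.13
position: [0.5668, -0.0197, 0.184]
eef_rot: [[0.982, 0.188, -0.005], [0.188, -0.982, 0.001], [-0.005, -0.002, -1.0]]
ft_force: [-4.9, -1.3, -1.5]
finger_gap: 0.254
grasp_force: 32.8
```

```bash
python3 f.py; python3 m.py; python3 k.py; python3 f.py; python3 - <<'E'
import cv2
a=cv2.imread("pics/topk.png")[140:320,160:400];b=cv2.imread("pics/sidek.png")[160:310,180:380]
cv2.imwrite("pics/fin_side.png",cv2.resize(b,None,fx=4,fy=4,interpolation=2))
E
```

```text
T=0.035 c=1.35+L*Ft t=45.13 phi=-1.2 tilt=0.3 r=61.5 y=0.1 Ft=-5.11 Fn=-1.43 Fy=-0.39 My=1.350 tq_grasp=-0.314 (+M 1.035) gap=0.254 grip=33 q=[-38.  29.  51. 104. -25.  60. -57.]
align move (tool mm) [1.61 0.19 0.52]
side 12 [[-90.0, 75.0], [-90.0, 74.0], [-89.0, 73.0], [-92.0, 74.0], [-111.0, 43.0], [-106.0, 50.0], [-114.0, 54.0], [-108.0, 67.0], [-107.0, 67.0], [-103.0, 64.0], [-109.0, 68.0], [-107.0, 67.0]]
top 6 [[-90.0, 70.0], [-91.0, 70.0], [-88.0, 72.0], [-90.0, 72.0], [-89.0, 73.0], [-88.0, 75.0]]
45.23 [ 0.5668 -0.0197  0.184 ] yaw_y -79.18 z [-0.005  0.001 -1.   ] F [-5.2 -2.7 -1.8] gap 0.25 grip 32.7 q [-38.  29.  51. 104. -25.  60. -57.]
top 0 0
side 0 0
T=0.331 c=1.40+L*Ft t=45.33 phi=-1.2 tilt=0.3 r=61.6 y=0.1 Ft=-4.14 Fn=-2.64 Fy=-1.20 My=1.398 tq_grasp=-0.255 (+M 1.143) gap=0.255 grip=33 q=[-38.  29.  51. 104. -25.  60. -57.]
align move (tool mm) [1.59 0.2  0.54]
```

View pics/fin_side.png

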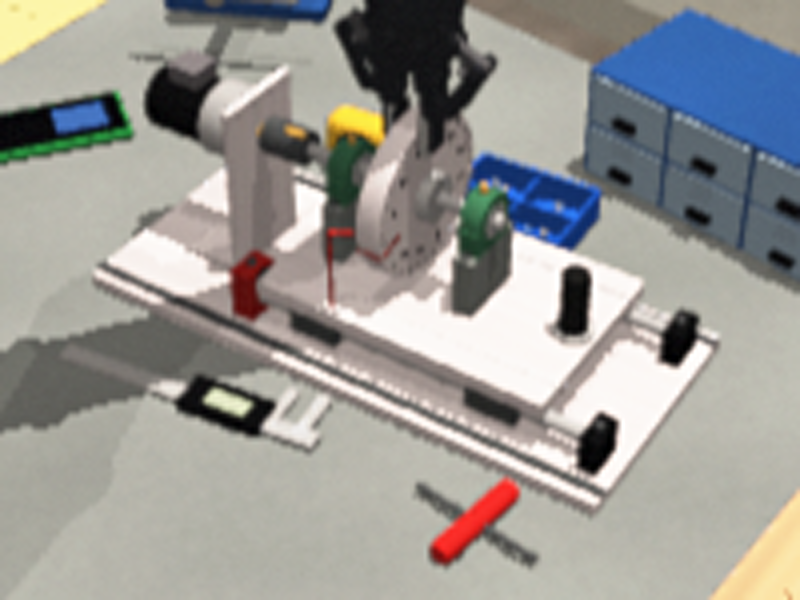

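The side view shows the carriage home, the bench items where they were, and the red mark line at crop (395,245), i.e. about -107°. One proper fit of the moving readings, including the radial force's lever, before I settle the angle.

```bash
cat > fit2.py <<'E'
import numpy as np
from scipy.optimize import least_squares
r=np.radians
# psi, tilt-phi, Ft, Fn, c', dir, radius
a=[(-19.3,-15.5,-3.29,-17.59,.49),(-14.5,-10.9,-6.12,.3,1.41),(-9.8,-6.4,-7.95,9.11,1.70),(-5.2,-2,-8.26,15.69,2.04),(-.6,2.5,-10.41,19.73,2.32),(4,7,-11.33,21.43,2.44),(8.5,11.4,-10.96,22.75,2.53),(13,15.9,-11.47,23.36,2.52),
(-9.5,-6.4,-7.92,7.09,1.91),(-4.9,-1.9,-9.75,14.71,2.38),(-.2,2.6,-10.54,16.85,2.58),(4.3,7.1,-11.99,18.08,2.70),(8.8,11.6,-11.17,19,2.71),(13.3,16,-11.16,20.44,2.75)]
b=[(11.4,10.8,10.31,-15.11,-2.57),(6.6,6.3,11.78,-19.18,-2.59),(1.9,1.9,10.48,-24.34,-2.44),(-2.9,-2.6,11.54,-29.46,-2.43),(-7.7,-7,9.88,-33.84,-2.31),(-12.4,-11.5,10.3,-35.41,-2.08),(-16.9,-16,9.25,-34.85,-1.94),(-20.9,-20.5,8.78,-35.57,-1.9),(-24.7,-25,10.94,-35.29,-2.06),
(11.9,10.9,10.49,-12.56,-2.28),(7.2,6.4,11.95,-19.28,-2.65),(2.6,1.9,10.66,-24.55,-2.46),(-2.1,-2.5,12.38,-29.5,-2.52),(-6.9,-7,11.27,-33.03,-2.27),(-11.6,-11.5,10.51,-35.9,-2.12)]
D=[(p-106,t-p,F,N,c,1) for p,t,F,N,c in a]+[(p-106,t-p,F,N,c,-1) for p,t,F,N,c in b]
D+=[(-157,2.4,-4.98,4.64,1.09,1),(-148,2.3,-6.13,8.69,1.24,1),(-139,2.4,-4.12,12.93,.99,1),(-98,-.9,11.31,-17.39,-2.45,-1),(-14,0,7.7,-51.9,-1.83,-1)]
# static: T indeterminate by +-h
p,de,F,N,c,d=np.array(D).T
for ex in(0,.002):
  def f(x):
    L=x[3];T=c+(.062+L*np.cos(r(de)))*F-(L*np.sin(r(de))+x[4])*N
    return T-(x[0]*np.sin(r(p+x[1]))-x[2]*d+x[5])
  g=lambda x:np.r_[f(x)/.13,(x[0]-.345)/.03,(x[2]-.42)/.02,x[4]/(ex+1e-5),(x[5]+.03)/.02]
  s=least_squares(g,[.345,-75,.42,.2,0,0],loss="soft_l1");J=s.jac;cov=np.linalg.inv(J.T@J)
  print(np.round(s.x,4),"bal",-180-s.x[1],"sd",cov[1,1]**.5,np.std(f(s.x)))
E
python3 fit2.py
```

```text
[ 3.44100e-01 -8.30993e+01  4.16100e-01  1.93300e-01 -0.00000e+00
 -2.90000e-02] bal -96.90067696592811 sd 7.168474342418159 0.14501393503584664
[ 3.44800e-01 -8.20825e+01  4.15900e-01  1.96500e-01 -1.60000e-03
 -3.00000e-02] bal -97.91753960593297 sd 7.174482357462846 0.1414823593373133
```

```bash
cat > av.py <<'E'
from h import *
Ts=[];ph=[]
for i in range(10):
    s=robot.get_state();R=np.array(s["eef_rot"]);p=np.array(s["position"]);F=np.array(s["ft_force"]);M=np.array(s["wrist_torque"])
    f=p-(.019+.195)*R[:,2]-C;tilt=np.arctan2(-R[:,2]@X,-R[:,2]@Z);g=p-.019*R[:,2]-C
    Ts.append([M@Y+1.05*np.sin(tilt)+.03+np.cross(f,F)@Y,np.degrees(np.arctan2(g@X,g@Z)),F@X,F@Z]);robot.read_camera("side")
print(robot.get_state()["time_s"],np.mean(Ts,0).round(3),np.std(Ts,0).round(2))
E
echo ok
```

```text
ok
```

Call:
step_arm(
  targets=[
    [0.032,0,0.001,0,-0.1,0,0],
    [0.032,0,0.001,0,-0.1,0,0],
    [0,0,0,0,0,0,0],
    [0,0,0,0,0,0,0],
    [0,0,0,0,0,0,0],
    [0,0,0,0,0,0,0],
  ],
)

```text
time_s: 45.83
position: [0.5745, -0.0182, 0.1838]
eef_rot: [[0.97, 0.188, -0.156], [0.186, -0.982, -0.028], [-0.158, -0.002, -0.987]]
ft_force: [1.3, -2.0, -5.2]
finger_gap: 0.249
grasp_force: 32.6
```

```bash
python3 av.py
```

```text
46.3333 [ 0.452  8.704  1.341 -8.497] [0.11 0.03 0.31 2.01]
```

Call:
step_arm(
  targets=[
    [0.032,0,0.001,0,-0.1,0,0],
    [0.032,0,0.001,0,-0.1,0,0],
    [0.032,0,0.001,0,-0.1,0,0],
    [0,0,0,0,0,0,0],
    [-0.032,0,0.001,0,0.1,0,0],
    [-0.032,0,0.001,0,0.1,0,0],
    [-0.032,0,0.001,0,0.1,0,0],
    [0,0,0,0,0,0,0],
    [0,0,0,0,0,0,0],
    [0,0,0,0,0,0,0],
    [0,0,0,0,0,0,0],
  ],
)

```text
time_s: 47.25
position: [0.5727, -0.0183, 0.1838]
eef_rot: [[0.969, 0.187, -0.161], [0.185, -0.982, -0.028], [-0.163, -0.003, -0.987]]
ft_force: [-3.0, -4.8, -10.9]
finger_gap: 0.252
grasp_force: 32.0
```

```bash
python3 av.py
```

```text
47.75 [ -0.378   7.299  -4.822 -10.612] [0.18 0.02 0.65 0.67]
```

Call:
step_arm(
  targets=[
    [0.016,0,0,0,-0.05,0,0],
    [0.012,0,0,0,-0.04,0,0],
    [0,0,0,0,0,0,0],
    [0,0,0,0,0,0,0],
    [0,0,0,0,0,0,0],
    [0,0,0,0,0,0,0],
    [0,0,0,0,0,0,0],
    [0,0,0,0,0,0,0],
  ],
)

```text
time_s: 48.42
position: [0.5759, -0.0177, 0.1837]
eef_rot: [[0.955, 0.188, -0.228], [0.183, -0.982, -0.041], [-0.232, -0.003, -0.973]]
ft_force: [-3.6, -3.9, -6.0]
finger_gap: 0.256
grasp_force: 32.4
```

```bash
python3 av.py; python3 m.py; python3 f.py
```

```text
48.9167 [ 0.312 11.423 -3.756 -6.97 ] [0.13 0.01 0.39 0.56]
side 19 [[-97.0, 39.0], [-94.0, 47.0], [-93.0, 71.0], [-91.0, 72.0], [-91.0, 71.0], [-94.0, 52.0], [-99.0, 47.0], [-94.0, 68.0], [-94.0, 67.0], [-93.0, 66.0], [-94.0, 58.0], [-98.0, 67.0], [-98.0, 65.0], [-94.0, 68.0]]
top 8 [[-91.0, 67.0], [-88.0, 70.0], [-94.0, 70.0], [-86.0, 73.0], [-92.0, 72.0], [-93.0, 72.0], [-92.0, 73.0], [-88.0, 75.0]]
T=0.091 c=0.76+L*Ft t=49.02 phi=11.4 tilt=13.4 r=62.0 y=0.2 Ft=-2.60 Fn=-8.00 Fy=-4.14 My=0.521 tq_grasp=-0.161 (+M 0.360) gap=0.248 grip=32 q=[-34.  38.  49.  92. -23.  76. -59.]
align move (tool mm) [2.13 0.37 0.94]
```

```bash
python3 -c "
from workcell import robot
print(robot.hand_in())"
```

```text
the job is handed in; nothing more can be done
None
```

I handed the job in at about 49 s: the carriage is locked at home by the plunger, and the gripper holds the wheel at rest with the heavy side down by feel (zero mark near -95°, give or take about 7°); the other bench items looked undisturbed in my last side picture.

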